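Wash the dentures in the hand-cranked bath

ROBOT

A 6-joint arm with a two-finger parallel gripper is mounted at the origin on the work surface. World frame = base frame: x ahead of the robot, y to its left, z up, the work surface at z = 0. Lengths are in m, angles in rad, forces in N, time in s.
With the tool pointing down it reaches from about 0.25 to 0.725 m from the base axis. Payload 4 kg.
Tool frame: the origin (TCP) lies midway between the tips of the shut fingers; the grasp point (between the pads) lies arm.tcp_to_grasp behind it (arm.tcp_to_grasp is the distance from the TCP to the grasp point, in m); z points along the fingers, y is the line along which they close (so a half turn about z gives the same grasp; the last joint's range is limited). The gripper opens to 85 mm and grips with 20 to 120 N. Pads are 22 mm wide; open, the fingers measure 114 mm over their backs; the gripper's body (76 mm by 85 mm) begins 54 mm behind the grasp point. The pads swing forward as they close: fully open they stand 13 mm farther back than shut.
Start: joints at [1.223, 0.241, 0.005, 1.335, 0, 1.571], TCP at [0.17, 0.47, 0.231] pointing down, gripper open.
Joint ranges: [-2.72, 2.72], [-1.05, 1.87], [-1.09, 1.28], [-1.99, 2.15], [-1.42, 1.44], [-3.14, 3.14]. Speed limits (rad/s): [2.79, 2.79, 3.14, 3.14, 3.14, 3.14].

INTERFACE

Orientations are given as a unit quaternion [x, y, z, w].
In Python, from workcell import arm gives the robot as it stands.
- The arm moves only by the tool step_arm, never from a script. Its argument "steps" is a list of rows, each an object of numbers: "x", "y", "z": the shift along the tool's x, y, z in mm; "turn": the turn about the tool's z in degrees; "jaw": the finger opening in mm, from 0 to 85.4. A call has 1 to 8 rows; each row is the pose to reach, as a shift and turn from the pose commanded when the call began, along the tool's axes at that moment; what a row does not reach only later rows make up. A row lasts 1/10 s, in which the tool goes at most 50 mm and 8.59 degrees, less where a joint would pass 70% of its speed; a pose out of reach is approached as far as the arm can. A call with a gripper value outside its range is refused whole. The fingers move at their own pace and stop on an object; the grip force is fixed at half the most. Time passes only in rows, so rows that repeat a pose let the fingers close. It gives the time, the measured TCP pose, the force, the opening and the grip force at its end, in the units of the state.
- arm.read_state(): the state, without advancing time (a new reading comes with each control period).
- arm.get_image(name): name is "scene" or "top" or "wrist"; returns a dict with "pixels" (384x512x3 uint8, red, green, blue), "depth" (384x512 float32, m along the optical axis (not along the pixel's ray), 0 where there is no reading), "intrinsics" (3x3 intrinsics, pixels), "D" ([k1, k2, p1, p2, k3] as OpenCV has them; the pictures are not rectified), "position" and "rotation" of the camera in the world. Camera axes: x right, y down, z forward; pixel columns grow to the right and rows downward; lengths in m; the calibration is good to about 2 mm. A picture is of the moment at which its call begins.
- arm.close_job(): hands the job in; it is judged then, once.
The state is a dict: "time_s": time; "q": joint angles; "qvel": joint speeds; "tau": joint torques, N m; "ee_pos": TCP position; "tcp_rot": TCP orientation; "wrist_force": force on the tool from outside, world axes, zero at the start; "wrist_torque": the same for the moment, N m; "grip_width": finger opening in m; "gripper_force": force on a finger pad.
Only numpy, scipy, OpenCV 4.12 (cv2) and the standard library are available. Lean on these libraries where they do the work, as an engineer would, in place of code of your own. Each camera call takes 0.05 s, during which the arm holds its last target. There are 200 camera calls.

TASK

Take all the dentures lying on the blue mat, gripping them gently so that none is cracked, and lay them flat side by side in the raised basket of the denture bath. Then wash them by turning the bath's crank at least three full turns clockwise, slowly and steadily, about eight seconds a turn, bearing down through the stiff part of each turn and not letting the handle race away after it; stop with the handle pointing away from the tub and the basket up again. Finally lay all the dentures flat in the white draining tray, and leave the cup, mug, glasses case and brush where they are.

Things in the scene. Friction and masses are not known exactly. Their poses are not given: they have to be found in the camera images.
- bath: hand-cranked denture bath, fixed: a pale open tub 150 mm (its x) by 272 mm (its y), 85 mm high, blue rim, walls 5 mm; at its +y end a drive housing 116 mm (x) by 74 mm (y), 108 mm high, carrying the crank. Origin: centre of the tub's underside, on the vanity top
- basket: white basket in the tub, axes those of the bath; inside 124 mm (x) by 246 mm (y), walls 18 mm high. Four dentures fit in a row along y, 60 mm apart, each with its 56 mm width along x (yaw 90 degrees either way to the bath), so that the fingers have room. Origin: centre of its floor's top face, 50 mm above the vanity top at rest; each turn of the crank pushes it straight down 24 mm and up again
- bath_crank (a joint): crank angle, rad, grows clockwise seen from above and counts on over the turns. At 0, 2 pi, 4 pi.. the arm points along the bath's +y, away from the tub, and the basket is up. A spring makes it stiff in the 2nd quarter turn (8 N at the knob near 2 rad) and drives it forward in the 3rd. Never let it pass 4 rad/s. Within 0.6 rad of those points it stays where left; it starts so near 0
- crank_axis (a point): point on the vertical axis of the crank, 153 mm above the vanity top, at the height of the middle of the knob; fixed, 173 mm from the bath's origin along its +y
- knob_grip (a point): middle of the crank's upright blue knob: a cylinder 27 mm in diameter, 46 mm high, that spins freely on its own pin, 70 mm from the crank axis. Its top is 173 mm above the vanity top; the steel crank arm under it ends at 126 mm, so fingertips may go down to about 132 mm
- her_upper: upper denture, bright pink gum, white teeth: a horseshoe 56 mm wide (its y), 50 mm front to back (x, front teeth at +x), 20 mm high, teeth up, 30 g. Its two sides are straight, parallel, 13 mm thick, upright outside from x -25 to +5 mm; 30 mm hollow between over a 4 mm palate. Origin: centre of the underside. Grip with 35 N at most: it cracks at 55 N a finger. May be absent (None)
- her_lower: lower denture, bright pink gum, white teeth: a horseshoe 56 mm wide (its y), 50 mm front to back (x, front teeth at +x), 20 mm high, teeth up, 30 g. Its two sides are straight, parallel, 13 mm thick, upright outside from x -25 to +5 mm; 30 mm hollow between, open through. Origin: centre of the underside. Grip with 35 N at most: it cracks at 55 N a finger. May be absent (None)
- his_upper: upper denture, darker red-brown gum, white teeth: a horseshoe 56 mm wide (its y), 50 mm front to back (x, front teeth at +x), 20 mm high, teeth up, 30 g. Its two sides are straight, parallel, 13 mm thick, upright outside from x -25 to +5 mm; 30 mm hollow between over a 4 mm palate. Origin: centre of the underside. Grip with 35 N at most: it cracks at 55 N a finger. May be absent (None)
- his_lower: lower denture, darker red-brown gum, white teeth: a horseshoe 56 mm wide (its y), 50 mm front to back (x, front teeth at +x), 20 mm high, teeth up, 30 g. Its two sides are straight, parallel, 13 mm thick, upright outside from x -25 to +5 mm; 30 mm hollow between, open through. Origin: centre of the underside. Grip with 35 N at most: it cracks at 55 N a finger. May be absent (None)
- her_upper_mid (a point): middle of the denture her_upper, 10 mm above its underside
- her_lower_mid (a point): middle of the denture her_lower, 10 mm above its underside
- his_upper_mid (a point): middle of the denture his_upper, 10 mm above its underside
- his_lower_mid (a point): middle of the denture his_lower, 10 mm above its underside
- mat: thin blue silicone mat, 200 x 200 x 1 mm, flat on the vanity top, on which the dentures lie at the start. Origin: its centre
- tray: white draining tray fixed to the vanity top, 272 mm (its x) by 146 mm (its y), rim 22 mm high, walls and floor 5 mm; four dentures fit in a row along x, 62 mm apart, with their width along y. Origin: centre of its underside
- denture_cup: pink denture cup with a screw-on lid, 96 mm in diameter, 78 mm high; a bystander. Origin: centre of its underside
- mug: white ceramic mug, 82 mm in diameter, 95 mm high; a bystander. Origin: centre of its underside
- glasses_case: black glasses case, 160 x 62 x 42 mm; a bystander. Origin: centre of its underside
- denture_brush: double-headed denture brush lying flat, 170 mm long, 28 mm high; a bystander. Origin: middle of its length, on the vanity top
Not all that is in view belongs to the job. Leave any purple look-alike of the his_lower alone.

How it is judged:
On the way, in this order (a step that is already met when the one before it is completed fails the run):
1. every denture present lies flat in the basket and is let go (x of her_upper_mid in the frame of basket between -0.062 and 0.062 m and y of her_upper_mid in the frame of basket between -0.123 and 0.123 m and z of her_upper_mid in the frame of basket between 0 and 0.022 m and x of her_lower_mid in the frame of basket between -0.062 and 0.062 m and y of her_lower_mid in the frame of basket between -0.123 and 0.123 m and z of her_lower_mid in the frame of basket between 0 and 0.022 m and x of his_upper_mid in the frame of basket between -0.062 and 0.062 m and y of his_upper_mid in the frame of basket between -0.123 and 0.123 m and z of his_upper_mid in the frame of basket between 0 and 0.022 m and x of his_lower_mid in the frame of basket between -0.062 and 0.062 m and y of his_lower_mid in the frame of basket between -0.123 and 0.123 m and z of his_lower_mid in the frame of basket between 0 and 0.022 m and contact force between the fingers and her_upper below 0.1 N and contact force between the fingers and her_lower below 0.1 N and contact force between the fingers and his_upper below 0.1 N and contact force between the fingers and his_lower below 0.1 N), for 0.2 s.
2. the crank has been turned three turns (to 18 rad or beyond) with every denture still in the basket, and stands near its rest point again (x of her_upper_mid in the frame of basket between -0.062 and 0.062 m and y of her_upper_mid in the frame of basket between -0.123 and 0.123 m and z of her_upper_mid in the frame of basket between 0 and 0.022 m and x of her_lower_mid in the frame of basket between -0.062 and 0.062 m and y of her_lower_mid in the frame of basket between -0.123 and 0.123 m and z of her_lower_mid in the frame of basket between 0 and 0.022 m and x of his_upper_mid in the frame of basket between -0.062 and 0.062 m and y of his_upper_mid in the frame of basket between -0.123 and 0.123 m and z of his_upper_mid in the frame of basket between 0 and 0.022 m and x of his_lower_mid in the frame of basket between -0.062 and 0.062 m and y of his_lower_mid in the frame of basket between -0.123 and 0.123 m and z of his_lower_mid in the frame of basket between 0 and 0.022 m and value of joint bath_crank above 18 rad and z of basket in the frame of bath above 0.0465 m), for 0.2 s.
At the end, for the whole second after the job is handed in: Every denture present lies flat in the draining tray (its middle inside the rim and less than 27 mm above the vanity top), at rest and released, and the basket is up to within 3.5 mm (crank within about 0.75 rad of its rest point) (x of her_upper_mid in the frame of tray between -0.13 and 0.13 m and y of her_upper_mid in the frame of tray between -0.067 and 0.067 m and z of her_upper_mid in the frame of tray between 0 and 0.027 m and x of her_lower_mid in the frame of tray between -0.13 and 0.13 m and y of her_lower_mid in the frame of tray between -0.067 and 0.067 m and z of her_lower_mid in the frame of tray between 0 and 0.027 m and x of his_upper_mid in the frame of tray between -0.13 and 0.13 m and y of his_upper_mid in the frame of tray between -0.067 and 0.067 m and z of his_upper_mid in the frame of tray between 0 and 0.027 m and x of his_lower_mid in the frame of tray between -0.13 and 0.13 m and y of his_lower_mid in the frame of tray between -0.067 and 0.067 m and z of his_lower_mid in the frame of tray between 0 and 0.027 m and contact force between the fingers and her_upper below 0.1 N and contact force between the fingers and her_lower below 0.1 N and contact force between the fingers and his_upper below 0.1 N and contact force between the fingers and his_lower below 0.1 N and linear speed of each of her_upper, her_lower, his_upper, his_lower below 0.03 m/s and z of basket in the frame of bath above 0.0465 m); the robot touches nothing.
It fails at once if a denture is squeezed hard enough to crack it: more than 110 N of finger force in all, both fingers together (contact force between the fingers and her_upper above 110 N or contact force between the fingers and her_lower above 110 N or contact force between the fingers and his_upper above 110 N or contact force between the fingers and his_lower above 110 N).
It fails at once if the crank races: faster than 4 rad/s either way (velocity of joint bath_crank above 4 rad/s or velocity of joint bath_crank below -4 rad/s).
It fails at once if the cup, mug, glasses case or brush is moved more than 30 mm (distance of any of denture_cup, mug, glasses_case, denture_brush from where it was at the start of the episode above 0.03 m).
Of her_upper, her_lower, his_upper, his_lower only 2 to 4 are there at a start; the rules pass over those that are not, and their reading is None.
At some moment in a run one of her_upper, her_lower, his_upper, his_lower may be knocked a few centimetres aside while the robot is not near it.
Once in a run the grip may slacken for a moment while it holds something.
It also fails if it takes over 210 s, if anything falls off the work surface, if the arm or the gripper's body presses on something with over 40 N, if the wrist force passes 120 N, or if a joint passes its speed limit or range.

## Working session

There is one attempt and no reset: what is moved stays moved. The work goes in short steps, Python scripts to look and compute and a tool call to move; the robot and the scene stay as the last step left them, time stands still between calls to the robot, and variables do not carry over. Pictures are saved under pics/ and viewed, at most 14 in all, crops included, and the job is handed in when it is done.

Besides the shell and the picture viewer there is one more tool, called after "Call:" by a JSON object that holds its "op" and its "data", one argument or row to a line. step_arm: Moves the arm, as the interface text tells. Its arguments: {"type":"object","properties":{"steps":{"type":"array","items":{"type":"object","properties":{"x":{"type":"number"},"y":{"type":"number"},"z":{"type":"number"},"turn":{"type":"number"},"jaw":{"type":"number"}}}}},"required":["steps"]}

```bash
ls; mkdir -p pics; cat > h.py <<'E'
import numpy as np,cv2
from workcell import arm
def grab(n):
    d=arm.get_image(n); np.savez('%s.npz'%n,**{k:np.asarray(v) for k,v in d.items()}); return d
def load(n): return dict(np.load('%s.npz'%n))
def R(d):
    r=np.asarray(d['rotation'],float)
    if r.shape==(4,):
        from scipy.spatial.transform import Rotation as Q; r=Q.from_quat(r).as_matrix()
    return r
def world(d):
    h,w=d['depth'].shape
    uv=np.stack(np.meshgrid(np.arange(w),np.arange(h)),-1).reshape(-1,1,2).astype(np.float64)
    n=cv2.undistortPoints(uv,np.asarray(d['intrinsics'],float),np.asarray(d['D'],float)).reshape(h,w,2)
    z=d['depth'][...,None]
    p=np.concatenate([n*z,z],-1)
    return p@R(d).T+np.asarray(d['position'])
def save(d,name,crop=None,scale=1):
    im=cv2.cvtColor(d['pixels'],cv2.COLOR_RGB2BGR)
    if crop: u0,v0,u1,v1=crop; im=im[v0:v1,u0:u1]
    cv2.imwrite('pics/'+name,cv2.resize(im,None,fx=scale,fy=scale,interpolation=cv2.INTER_CUBIC))
E
python3 - <<'E'
from h import *
s=arm.read_state()
for k,v in s.items(): print(k,np.round(v,3))
print(arm.tcp_to_grasp)
for n in('top','scene'):
    d=grab(n); save(d,n+'0.png',scale=1.5); print(n,d['position'],np.round(d['rotation'],3),d['intrinsics'],d['D'])
E
```

```text
pics
time_s 0.0
q [1.223 0.241 0.004 1.335 0.    1.571]
qvel [ 0.001 -0.    -0.002 -0.     0.    -0.   ]
tau [-1.0000e-03 -3.7232e+01  2.5241e+01  1.7000e-02  0.0000e+00 -0.0000e+00]
ee_pos [0.17  0.469 0.23 ]
tcp_rot [ 0.173  0.985 -0.001 -0.   ]
wrist_force [-1.155 -0.328  1.072]
wrist_torque [ 0.023  0.017 -0.004]
gripper_force 0.0
grip_width 0.085
0.0187
top [ 0.27351541 -0.00771729  1.14324816] [-0.672  0.732 -0.083  0.077] [[419.61895511   0.         250.99874226]
 [  0.         419.61895511 188.42748621]
 [  0.           0.           1.        ]] [-0.09565416  0.          0.          0.          0.        ]
scene [ 1.11525189 -0.45953389  0.70812843] [ 0.797  0.411 -0.206 -0.391] [[368.24729304   0.         254.04490042]
 [  0.         368.24729304 184.39039988]
 [  0.           0.           1.        ]] [-0.03665684  0.          0.          0.          0.        ]
```

View pics/top0.png

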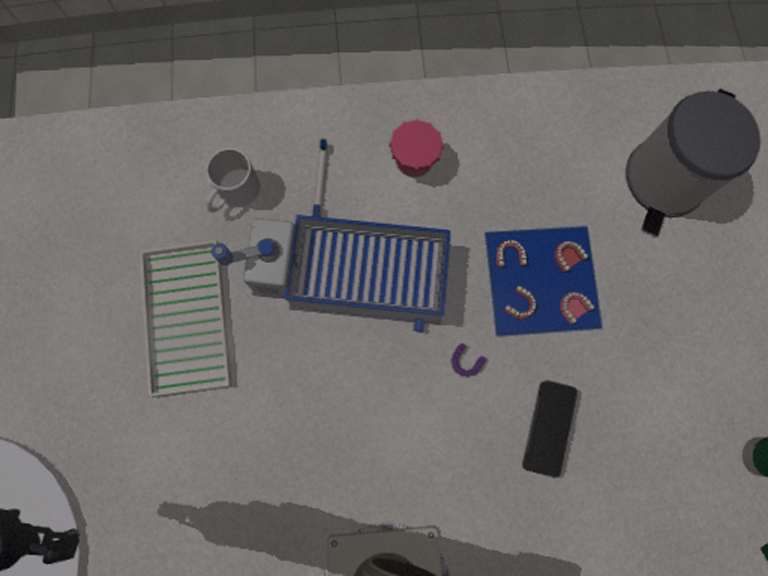

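View pics/scene0.png

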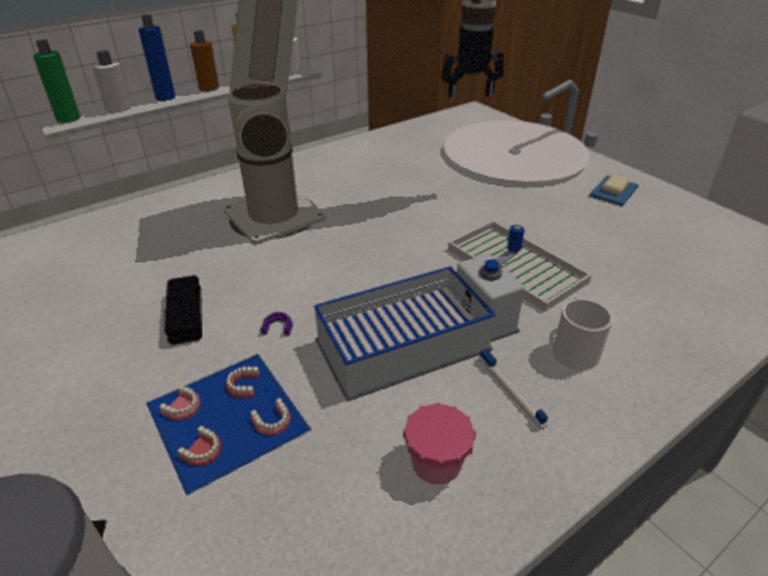

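Top view (1.5×): dentures at (512,253), (572,255), (521,303), (577,306) on the mat. The bath is at about (370,265), the knob at (222,253) and the tray at (187,320). The purple look-alike at (468,360) lies off the mat. The scene view shows the same layout, with all four dentures teeth up.

```bash
cat >> h.py <<'E'
def masks(d):
    hsv=cv2.cvtColor(d['pixels'],cv2.COLOR_RGB2HSV); return hsv
def rect(P):
    (c,s,a)=cv2.minAreaRect((P[:,:2]*1000).astype(np.float32)); return np.round(c,1),np.round(s,1),round(a,1)
E
python3 - <<'E'
from h import *
for n in('top','scene'):
    d=load(n); W=world(d); hsv=masks(d); H,S,V=[hsv[...,i] for i in range(3)]
    blue=(H>105)&(H<125)&(S>130); z=W[...,2]
    print(n,'table z',np.median(z[(np.abs(W[...,0]-.3)<.02)&(np.abs(W[...,1]-.0)<.05)]))
    def rep(name,m):
        k,l,st,c=cv2.connectedComponentsWithStats(m.astype(np.uint8),connectivity=8)
        for i in range(1,k):
            if st[i,4]>12:
                P=W[l==i]; print(name,np.round(c[i]),st[i,4],'mean',np.round(P.mean(0)*1000,1),'zr',np.round(np.percentile(P[:,2],[5,50,95])*1000,1),*rect(P))
    rep('matblue',blue&(z<.012)&(W[...,1]<-.05)&(W[...,0]>.2)&(W[...,0]<.7))
    rep('rim',blue&(z>.07)&(z<.1))
    rep('knob',blue&(z>.135)&(z<.19))
    rep('dent',(~blue)&(z>.006)&(z<.04)&(W[...,0]>.3)&(W[...,0]<.6)&(W[...,1]<-.12)&(W[...,1]>-.5))
    rep('tray',(z>.013)&(z<.03)&(W[...,0]>.1)&(W[...,0]<.6)&(W[...,1]>.15)&(W[...,1]<.5))
    rep('tall',(z>.03)&(z<.3)&(W[...,0]>.15)&(W[...,0]<.75)&(W[...,1]<.5)&(W[...,1]>-.5))
E
```

```text
top table z -7.114512064254619e-05
matblue [360. 187.] 3547 mean [ 514.8 -335.4    1.3] zr [-2.2  1.4  4.9] [ 516.4 -340.1] [197.6 197.3] 88.5
rim [254. 174.] 460 mean [553.6 -38.1  87.7] zr [84.4 87.6 90.9] [551.8 -15.8] [272.1 154.6] 79.0
dent [340. 168.] 185 mean [ 570.1 -282.5   15.8] zr [ 7.6 15.9 23.4] [ 569.8 -283.1] [55.8 48.3] 88.9
dent [379. 169.] 201 mean [ 557.5 -392.7   15. ] zr [ 6.6 14.8 23.3] [ 558.4 -391.3] [49.4 55.4] 26.9
dent [293. 176.] 25 mean [ 555.2 -148.5   21.5] zr [ 7.8 21.1 37. ] [ 556.4 -148.6] [ 0.8 70.9] 79.3
dent [292. 198.] 21 mean [ 494.9 -136.8   21.5] zr [ 7.  22.8 36.5] [ 495.7 -136.9] [ 0.5 54.6] 79.3
dent [348. 203.] 192 mean [ 468.1 -291.8   15.5] zr [ 7.3 15.6 22.1] [ 469.8 -292.1] [50.5 54.8] 53.4
dent [382. 203.] 207 mean [ 459.5 -386.1   15.3] zr [ 8.4 15.5 22.4] [ 459.7 -387.1] [49.4 56. ] 30.7
dent [290. 214.] 19 mean [ 453.3 -128.2   17.1] zr [ 6.4 10.7 38.9] [ 453.3 -129.7] [ 7.8 18. ] 6.1
dent [310. 242.] 195 mean [ 372.7 -173.8   15.9] zr [ 8.3 16.6 22.4] [ 373.5 -175.1] [56.2 47.8] 51.8
dent [360. 259.] 38 mean [ 312.5 -300.7   29.4]
[... 2195 characters left out ...]
4.4
tray [367. 170.] 147 mean [528.7 396.7  19.5] zr [13.5 20.1 24.6] [525.8 396.7] [148.7  11.7] 3.8
tray [351. 195.] 21 mean [590.3 259.1  19.9] zr [14.9 21.5 22.9] [589.5 260. ] [19.2  7.9] 1.5
tall [301.  58.] 78 mean [159.  414.3 277.9] zr [252.3 279.9 298.2] [157.5 410.5] [37.4 15.6] 83.0
tall [280. 210.] 7411 mean [561.3  12.9  68.4] zr [ 39.7  58.6 116.1] [561.2  36.5] [385.6 155. ] 79.2
tall [121. 203.] 860 mean [ 254.7 -315.4   42. ] zr [35.1 42.8 45. ] [ 242.2 -313.6] [ 65.2 162.5] 69.4
tall [384. 212.] 614 mean [728.1 223.3  69.2] zr [37.9 70.8 95.4] [719.9 217.5] [84.7 60. ] 89.9
tall [282. 277.] 262 mean [ 740.  -127.4   78.5] zr [76.7 78.6 80.3] [ 736.4 -125.8] [26.9 81.8] 0.1
```

Call:
{"op": "step_arm", "data": {
  "steps": [
    {"x": -45,"y": -9,"z": -12,"turn": 7},
    {"x": -90,"y": -18,"z": -24,"turn": 14},
    {"x": -135,"y": -27,"z": -36,"turn": 21},
    {"x": -180,"y": -36,"z": -48,"turn": 28},
    {"x": -225,"y": -44,"z": -60,"turn": 35},
    {"x": -270,"y": -53,"z": -72,"turn": 42},
    {"x": -315,"y": -62,"z": -84,"turn": 49},
    {"x": -345,"y": -68,"z": -92,"turn": 50}
  ]
}}

```text
invalid input at $.steps[0]: expected keys x, y, z, turn, jaw
```

```bash
cat >> h.py <<'E'
from scipy.spatial.transform import Rotation as Q
def plan(x,y,z,phi=None):
    "target mm, phi deg = world angle of tool y; prints tool shift and turn"
    s=arm.read_state(); M=Q.from_quat(s['tcp_rot']).as_matrix(); p=np.array(s['ee_pos'])*1000
    cur=np.degrees(np.arctan2(M[1,1],M[0,1])); d=M.T@(np.array([x,y,z])-p)
    q=np.degrees(s['q'])
    t=None
    if phi is not None:
        q1=np.degrees(np.arctan2(y,x)); c=[phi-360,phi-180,phi,phi+180,phi+360]
        c=[a for a in c if abs(90+q1-a)<170]; a=min(c,key=lambda a:abs(90+q1-a-q[5])); t=round((90+q1-a)-q[5]-(q1-q[0]),1)
        t=round(cur-a,1); t=(t+180)%360-180
    print('pos',np.round(p,1),'phi',round(cur,1),'q1,q6',np.round(q[[0,5]],1),'q6pred',round(90+q[0]-cur,1),'-> shift',np.round(d,1),'turn',t)
    return d,t
E
python3 - <<'E'
from h import *
plan(520,260,330,20)
d=grab('wrist'); save(d,'w1.png',scale=1.5); print(d['position'],d['intrinsics'][0])
M=Q.from_quat(arm.read_state()['tcp_rot']).as_matrix(); print(M.T@(np.array(d['position'])-arm.read_state()['ee_pos']),M.T@R(d))
E
```

```text
pos [170.2 469.5 230.5] phi 70.1 q1,q6 [70.1 90. ] q6pred 90.0 -> shift [-400.3  -78.   -99.3] turn 50.099999999999994
[0.09272069 0.49711432 0.37348121] [324.4052969    0.         248.96251032]
[ 0.0822679  -0.00080554 -0.14287423] [[-6.80315273e-04 -9.47650983e-01 -3.19307299e-01]
 [ 9.99999768e-01 -6.33453155e-04 -2.50613155e-04]
 [ 3.52275863e-05 -3.19307396e-01  9.47651194e-01]]
```

View pics/w1.png

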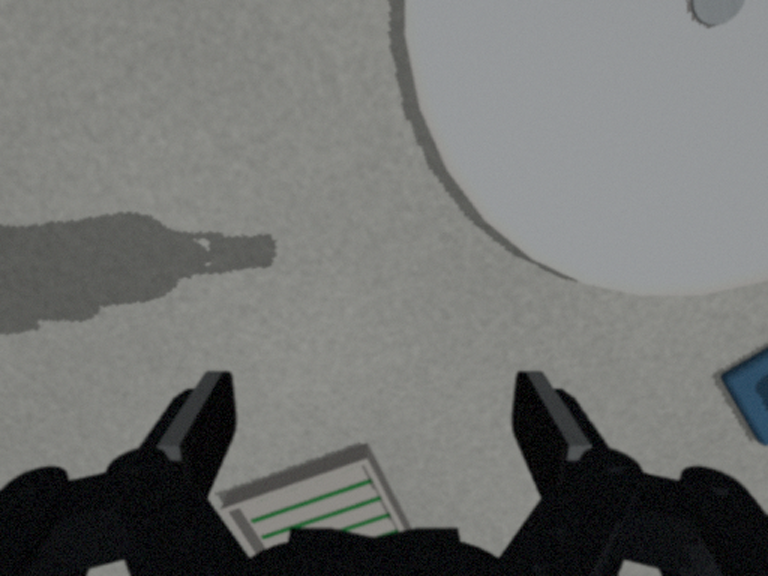

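The wrist view shows the arm hasn't moved (the row needs every key), with the fingers at the bottom and the tray corner at (310,490).

Call:
{"op": "step_arm", "data": {
  "steps": [
    {"x": -45,"y": -9,"z": -12,"turn": 7,"jaw": 85},
    {"x": -90,"y": -18,"z": -24,"turn": 14,"jaw": 85},
    {"x": -135,"y": -27,"z": -36,"turn": 21,"jaw": 85},
    {"x": -180,"y": -36,"z": -48,"turn": 28,"jaw": 85},
    {"x": -225,"y": -44,"z": -60,"turn": 35,"jaw": 85},
    {"x": -270,"y": -53,"z": -72,"turn": 42,"jaw": 85},
    {"x": -315,"y": -62,"z": -84,"turn": 49,"jaw": 85},
    {"x": -345,"y": -68,"z": -92,"turn": 50,"jaw": 85}
  ]
}}

```text
time_s: 0.95
ee_pos: [0.4739, 0.2866, 0.3237]
tcp_rot: [0.575, 0.818, 0.0, 0.0]
wrist_force: [-0.5, 1.6, 0.6]
grip_width: 0.0848
gripper_force: 0.0
```

```bash
cat >> h.py <<'E'
def comps(m,W,minpx,name=''):
    k,l,st,c=cv2.connectedComponentsWithStats(m.astype(np.uint8),connectivity=8)
    for i in range(1,k):
        if st[i,4]>=minpx:
            P=W[l==i]; print(name,np.round(c[i]),st[i,4],'mean',np.round(P.mean(0)*1000,1),'zr',np.round(np.percentile(P[:,2],[5,50,95])*1000,1),*rect(P))
E
python3 - <<'E'
from h import *
d=grab('wrist'); save(d,'w2.png',scale=1.5); W=world(d); hsv=masks(d); H,S,V=[hsv[...,i] for i in range(3)]; z=W[...,2]
blue=(H>105)&(H<125)&(S>130)
comps(blue&(z>.1)&(z<.2),W,30,'knob'); comps(blue&(z>.165)&(z<.2),W,30,'knobtop')
comps((z>.014)&(z<.03)&(W[...,1]>.2),W,50,'tray')
comps((z>.08)&(z<.125),W,50,'house')
plan(575,213,200,20)
E
```

```text
knob [312. 243.] 686 mean [565.4 227.7 161.6] zr [136.8 167.1 173.9] [569.3 223.2] [24.7 25.4] 68.9
knob [295. 284.] 327 mean [581.1 154.7 130.7] zr [127.1 131.1 132.3] [582.1 154.3] [23.8 24.9] 59.5
knobtop [315. 250.] 370 mean [567.4 225.4 172. ] zr [166.8 172.7 174.1] [569.1 222.9] [25.  24.5] 21.2
tray [277. 111.] 2978 mean [498.4 331.1  21.3] zr [15.6 22.  23.5] [498.5 328.1] [272.3 146.9] 3.2
tray [383. 224.] 220 mean [708.3 231.6  23. ] zr [15. 24. 29.] [711.4 230.9] [19.4 58.7] 14.8
tray [409. 214.] 61 mean [738.5 259.1  22.4] zr [15.4 22.8 28.9] [741.2 259.4] [28.1  3.2] 9.9
tray [420. 248.] 131 mean [783.1 213.5  22.3] zr [15.  22.3 29.3] [783.2 216.1] [32.6  6.7] 83.4
house [423. 259.] 1462 mean [744.3 223.1  89.5] zr [80.9 90.3 95.7] [744.  220.5] [87.8 80.5] 1.4
house [277. 278.] 5088 mean [565.9 136.4 102.2] zr [ 84.5 107.5 115.4] [563.2  55.2] [300.1 153.8] 79.2
pos [477.3 284.7 324.2] phi 19.7 q1,q6 [ 30.9 101.3] q6pred 101.3 -> shift [-100.1   67.4  124.7] turn -0.30000000000001137
```

View pics/w2.png

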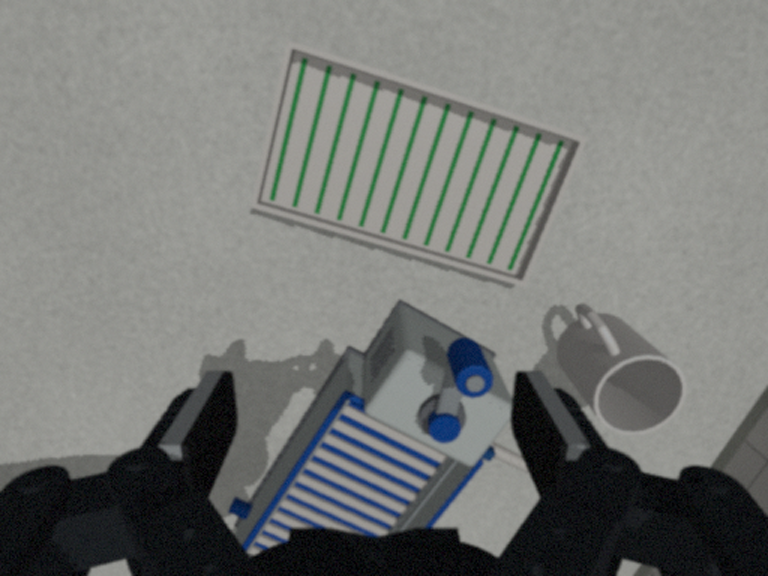

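The tray corners are (293,50), (578,142), (520,277) and (258,203). The knob top is at (475,383) and the crank hub at (443,427). I'll try the grip force on the knob first, since it cannot crack.

Call:
{"op": "step_arm", "data": {
  "steps": [
    {"x": -45,"y": 33,"z": 10,"turn": 0,"jaw": 85},
    {"x": -89,"y": 66,"z": 30,"turn": 0,"jaw": 85},
    {"x": -89,"y": 66,"z": 70,"turn": 0,"jaw": 85},
    {"x": -89,"y": 66,"z": 115,"turn": 0,"jaw": 60},
    {"x": -89,"y": 66,"z": 155,"turn": 0,"jaw": 45},
    {"x": -89,"y": 66,"z": 182,"turn": 0,"jaw": 35},
    {"x": -89,"y": 66,"z": 182,"turn": 0,"jaw": 30},
    {"x": -89,"y": 66,"z": 182,"turn": 0,"jaw": 28}
  ]
}}

```text
time_s: 1.8
ee_pos: [0.5636, 0.2276, 0.1413]
tcp_rot: [0.573, 0.82, -0.001, -0.001]
wrist_force: [-0.8, -0.1, -0.2]
grip_width: 0.0279
gripper_force: 0.5
```

Call:
{"op": "step_arm", "data": {
  "steps": [
    {"x": 0,"y": 0,"z": 0,"turn": 0,"jaw": 26},
    {"x": 0,"y": 0,"z": 0,"turn": 0,"jaw": 26}
  ]
}}

```text
time_s: 2.0
ee_pos: [0.564, 0.2277, 0.1419]
tcp_rot: [0.573, 0.82, -0.0, -0.0]
wrist_force: [-1.3, -1.2, -5.8]
grip_width: 0.0264
gripper_force: 19.1
```

Call:
{"op": "step_arm", "data": {
  "steps": [
    {"x": 0,"y": 0,"z": 0,"turn": 0,"jaw": 24},
    {"x": 0,"y": 0,"z": 0,"turn": 0,"jaw": 24}
  ]
}}

```text
time_s: 2.2
ee_pos: [0.5642, 0.2278, 0.142]
tcp_rot: [0.573, 0.82, 0.0, 0.0]
wrist_force: [-0.4, 0.0, -3.0]
grip_width: 0.0255
gripper_force: 59.2
```

Call:
{"op": "step_arm", "data": {
  "steps": [
    {"x": 0,"y": 0,"z": 0,"turn": 0,"jaw": 20},
    {"x": 0,"y": 0,"z": 0,"turn": 0,"jaw": 20}
  ]
}}

```text
time_s: 2.4
ee_pos: [0.5644, 0.2278, 0.142]
tcp_rot: [0.573, 0.82, 0.001, 0.0]
wrist_force: [-0.5, 0.1, -2.4]
grip_width: 0.0254
gripper_force: 59.3
```

Call:
{"op": "step_arm", "data": {
  "steps": [
    {"x": 0,"y": 0,"z": 0,"turn": 0,"jaw": 10},
    {"x": 0,"y": 0,"z": 0,"turn": 0,"jaw": 10}
  ]
}}

```text
time_s: 2.6
ee_pos: [0.5645, 0.2278, 0.142]
tcp_rot: [0.573, 0.82, 0.001, 0.0]
wrist_force: [-0.5, 0.0, -1.4]
grip_width: 0.0257
gripper_force: 59.3
```

Call:
{"op": "step_arm", "data": {
  "steps": [
    {"x": 0,"y": 0,"z": 0,"turn": 0,"jaw": 40},
    {"x": 0,"y": 0,"z": -25,"turn": 0,"jaw": 60},
    {"x": 0,"y": 0,"z": -60,"turn": 0,"jaw": 75},
    {"x": -20,"y": -8,"z": -100,"turn": 0,"jaw": 75},
    {"x": -60,"y": -23,"z": -130,"turn": 0,"jaw": 75},
    {"x": -105,"y": -41,"z": -145,"turn": 0,"jaw": 75},
    {"x": -150,"y": -59,"z": -155,"turn": 0,"jaw": 75},
    {"x": -195,"y": -77,"z": -158,"turn": 0,"jaw": 75}
  ]
}}

```text
time_s: 3.4
ee_pos: [0.5598, 0.0173, 0.3021]
tcp_rot: [0.573, 0.82, 0.002, 0.003]
wrist_force: [1.3, 0.1, -0.6]
grip_width: 0.0748
gripper_force: 0.0
```

Call:
{"op": "step_arm", "data": {
  "steps": [
    {"x": -45,"y": -18,"z": 0,"turn": 7,"jaw": 75},
    {"x": -90,"y": -36,"z": 0,"turn": 14,"jaw": 75},
    {"x": -135,"y": -54,"z": 0,"turn": 21,"jaw": 75},
    {"x": -180,"y": -72,"z": 0,"turn": 28,"jaw": 75},
    {"x": -225,"y": -90,"z": 0,"turn": 36,"jaw": 75},
    {"x": -265,"y": -105,"z": 0,"turn": 44,"jaw": 75},
    {"x": -280,"y": -110,"z": 0,"turn": 53,"jaw": 75},
    {"x": -280,"y": -110,"z": 0,"turn": 53,"jaw": 75}
  ]
}}

```text
time_s: 4.2
ee_pos: [0.5514, -0.2852, 0.2993]
tcp_rot: [0.88, 0.475, 0.0, 0.001]
wrist_force: [0.8, 0.6, 0.1]
grip_width: 0.0751
gripper_force: 0.0
```

Call:
{"op": "step_arm", "data": {
  "steps": [
    {"x": 0,"y": 0,"z": 0,"turn": 0,"jaw": 75},
    {"x": 0,"y": 0,"z": 0,"turn": 0,"jaw": 75}
  ]
}}

```text
time_s: 4.4
ee_pos: [0.5519, -0.2809, 0.2998]
tcp_rot: [0.878, 0.479, 0.0, 0.0]
wrist_force: [-0.1, -0.8, -0.3]
grip_width: 0.075
gripper_force: 0.0
```

```bash
cat >> h.py <<'E'
def template():
    # denture plan outline in its own frame (mm): straight legs + half ellipse front, hollow cut
    g=np.array([(x,y) for x in np.arange(-25,25.1,1) for y in np.arange(-28,28.1,1)])
    x,y=g.T; out=(x<=5)|(((x-5)/20)**2+(y/28)**2<=1)
    inn=np.where(x<=0,np.abs(y)<15,((x/12)**2+(y/15)**2<1))
    return g[out&~inn]
T=template()
def fitdent(P):
    "P: world pts mm (xy) of raised (z>9mm) parts; rasterise and match template"
    from scipy.ndimage import gaussian_filter
    o=P.min(0)-40; S=(P.max(0)-o+40).astype(int)
    im=np.zeros(S); ij=np.round(P-o).astype(int); np.add.at(im,(ij[:,0],ij[:,1]),1)
    im=gaussian_filter((cv2.dilate(im.astype(np.float32),np.ones((3,3)))>0).astype(float),1); tot=im.sum()
    best=None
    def score(c,a):
        ca,sa=np.cos(a),np.sin(a); q=T@np.array([[ca,sa],[-sa,ca]])+c-o
        i=np.round(q).astype(int); ok=((i>=0)&(i<S)).all(1); v=im[i[ok,0],i[ok,1]].sum()
        return v/(tot+len(T)-v)
    c0=(P.max(0)+P.min(0))/2
    for st,ra,da in((4,np.arange(0,360,10),12),(1,None,3)):
        cc=c0 if best is None else best[1]; aa=ra if ra is not None else best[2]+np.arange(-10,11,1.)
        for dx in np.arange(-da,da+.1,st):
            for dy in np.arange(-da,da+.1,st):
                for a in aa:
                    s=score(cc+[dx,dy],np.radians(a))
                    if best is None or s>best[0]: best=(s,cc+[dx,dy],a)
    return best
def dents(d,W,roi,zmin,zmax,minpx=150):
    hsv=masks(d); H,S,V=[hsv[...,i] for i in range(3)]; z=W[...,2]
    m=(z>zmin)&(z<zmax)&(W[...,0]>roi[0])&(W[...,0]<roi[1])&(W[...,1]>roi[2])&(W[...,1]<roi[3])&(d['depth']>0)
    k,l,st,c=cv2.connectedComponentsWithStats(m.astype(np.uint8),connectivity=8)
    for i in range(1,k):
        if st[i,4]<minpx: continue
        P=W[l==i]*1000; b=fitdent(P[:,:2]); g=(l==i)&(S>90)
        print('dent px',np.round(c[i]),st[i,4],'fit %.2f'%b[0],'c',np.round(b[1],1),'yaw',b[2],'z95',round(np.percentile(P[:,2],95),1),'gumHSV',np.round(np.median(hsv[g],0)) if g.any() else None)
E
python3 - <<'E'
from h import *
plan(551,-282,300,-33)
d=grab('wrist'); save(d,'w3.png',scale=1.5); W=world(d); 
dents(d,W,(.41,.62,-.45,-.23),.009,.04)
z=W[...,2]; hsv=masks(d); b=(hsv[...,0]>105)&(hsv[...,0]<125)&(hsv[...,1]>130)&(z<.01); print('mat z',np.median(z[b]))
E
```

```text
pos [ 551.9 -280.9  299.8] phi -32.8 q1,q6 [-27.   95.8] q6pred 95.8 -> shift [-1.4 -0.1 -0.2] turn 0.19999999999998863
dent px [262. 134.] 756 fit 0.84 c [ 568.4 -284.6] yaw -1.0 z95 21.1 gumHSV [175.  94. 149.]
dent px [204. 179.] 658 fit 0.80 c [ 469.8 -293. ] yaw 234.0 z95 21.0 gumHSV [  2. 107. 134.]
dent px [295. 203.] 658 fit 0.81 c [ 557.5 -392.9] yaw 26.0 z95 21.0 gumHSV [  2. 110. 139.]
dent px [236. 234.] 598 fit 0.79 c [ 459.4 -388.5] yaw 31.0 z95 21.1 gumHSV [177.  96. 149.]
mat z 0.0013681220327111665
```

View pics/w3.png

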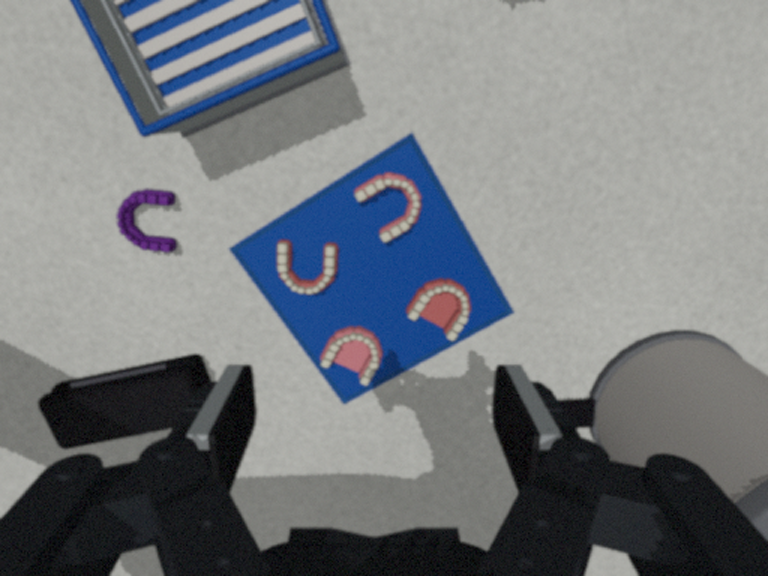

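All four dentures are present. On the mat, her_lower (open, pink) is at (390,205), his_lower at (307,267), his_upper at (440,308) and her_upper at (352,355). The purple one at (145,220) is off the mat. First grasp: her_lower.

Call:
{"op": "step_arm", "data": {
  "steps": [
    {"x": 0,"y": 3,"z": 35,"turn": 8,"jaw": 72},
    {"x": 1,"y": 6,"z": 75,"turn": 16,"jaw": 72},
    {"x": 1.5,"y": 9,"z": 115,"turn": 24,"jaw": 72},
    {"x": 1.5,"y": 9,"z": 155,"turn": 32,"jaw": 72},
    {"x": 1.5,"y": 9,"z": 195,"turn": 40,"jaw": 72},
    {"x": 1.5,"y": 9,"z": 225,"turn": 48,"jaw": 72},
    {"x": 1.5,"y": 9,"z": 250,"turn": 56,"jaw": 72},
    {"x": 1.5,"y": 9,"z": 260,"turn": 58,"jaw": 72}
  ]
}}

```text
time_s: 5.25
ee_pos: [0.5584, -0.283, 0.0363]
tcp_rot: [1.0, -0.008, -0.002, -0.001]
wrist_force: [-0.3, -0.4, 0.2]
grip_width: 0.0719
gripper_force: 0.0
```

Call:
{"op": "step_arm", "data": {
  "steps": [
    {"x": 0,"y": 0,"z": 15,"turn": 0,"jaw": 72},
    {"x": 0,"y": 0,"z": 30,"turn": 0,"jaw": 72},
    {"x": 0,"y": 0,"z": 39,"turn": 0,"jaw": 72},
    {"x": 0,"y": 0,"z": 39,"turn": 0,"jaw": 68},
    {"x": 0,"y": 0,"z": 39,"turn": 0,"jaw": 62}
  ]
}}

```text
time_s: 5.75
ee_pos: [0.5604, -0.2851, 0.0008]
tcp_rot: [1.0, -0.008, 0.0, 0.0]
wrist_force: [-0.8, 0.5, 0.7]
grip_width: 0.0621
gripper_force: 0.0
```

```bash
python3 - <<'E'
from h import *
plan(560.4,-284.5,0,-91); s=arm.read_state(); print(s['wrist_force'],s['gripper_force'],s['grip_width'])
d=grab('wrist'); save(d,'w4.png',(60,120,460,384),1.8)
E
```

```text
pos [ 560.4 -285.1    0.8] phi -90.9 q1,q6 [-27.  153.9] q6pred 153.9 -> shift [ 0.  -0.6  0.8] turn 0.09999999999999432
[-0.80471841  0.50492846  0.74508334] 0.0 0.06211255747592966
```

View pics/w4.png

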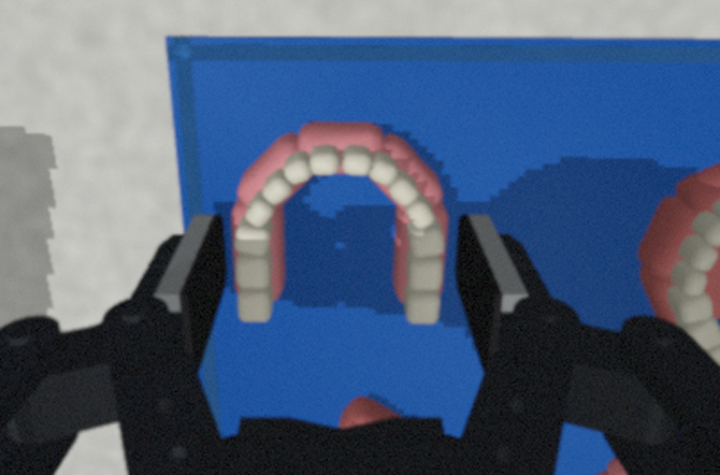

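The fingers straddle the denture's straight sides, centred, with the pads at (205,260) and (480,260). I'll close in stages.

Call:
{"op": "step_arm", "data": {
  "steps": [
    {"x": 0,"y": 0,"z": 0,"turn": 0,"jaw": 58},
    {"x": 0,"y": 0,"z": 0,"turn": 0,"jaw": 56},
    {"x": 0,"y": 0,"z": 0,"turn": 0,"jaw": 56}
  ]
}}

```text
time_s: 6.1
ee_pos: [0.5604, -0.2858, 0.001]
tcp_rot: [1.0, -0.008, 0.001, 0.0]
wrist_force: [-0.2, -0.1, -0.5]
grip_width: 0.0561
gripper_force: 0.6
```

Call:
{"op": "step_arm", "data": {
  "steps": [
    {"x": 0,"y": 0,"z": 0,"turn": 0,"jaw": 55.2},
    {"x": 0,"y": 0,"z": 0,"turn": 0,"jaw": 55.2}
  ]
}}

```text
time_s: 6.3
ee_pos: [0.5604, -0.2858, 0.0011]
tcp_rot: [1.0, -0.008, 0.001, 0.0]
wrist_force: [-0.4, 0.5, 4.7]
grip_width: 0.0555
gripper_force: 19.9
```

Call:
{"op": "step_arm", "data": {
  "steps": [
    {"x": 0,"y": 0,"z": -15,"turn": 0,"jaw": 55},
    {"x": 0,"y": 0,"z": -45,"turn": -6,"jaw": 55},
    {"x": -4,"y": -25,"z": -85,"turn": -14,"jaw": 55},
    {"x": -11,"y": -60,"z": -120,"turn": -22,"jaw": 55},
    {"x": -18,"y": -100,"z": -140,"turn": -30,"jaw": 55},
    {"x": -25,"y": -140,"z": -149,"turn": -38,"jaw": 55},
    {"x": -31,"y": -174,"z": -149,"turn": -46,"jaw": 55},
    {"x": -31,"y": -174,"z": -149,"turn": -54,"jaw": 55}
  ]
}}

```text
time_s: 7.1
ee_pos: [0.5306, -0.1072, 0.1496]
tcp_rot: [0.892, 0.452, -0.0, -0.001]
wrist_force: [0.1, -0.9, 0.6]
grip_width: 0.0554
gripper_force: 24.7
```

Call:
{"op": "step_arm", "data": {
  "steps": [
    {"x": 0,"y": 0,"z": 0,"turn": -8,"jaw": 55},
    {"x": 0,"y": 0,"z": 0,"turn": -16,"jaw": 55},
    {"x": 0,"y": 0,"z": 10,"turn": -24,"jaw": 55},
    {"x": 0,"y": 0,"z": 20,"turn": -26,"jaw": 55},
    {"x": 0,"y": 0,"z": 20,"turn": -26,"jaw": 55}
  ]
}}

```text
time_s: 7.6
ee_pos: [0.5302, -0.1108, 0.1275]
tcp_rot: [0.771, 0.636, -0.001, -0.001]
wrist_force: [0.1, 0.1, -0.2]
grip_width: 0.0555
gripper_force: 24.8
```

```bash
python3 - <<'E'
from h import *
plan(532.5,-111.2,52,-10.9); d=grab('wrist'); save(d,'w5.png',scale=1.5); W=world(d); z=W[...,2]
hsv=masks(d); H,S,V=[hsv[...,i] for i in range(3)]; blue=(H>105)&(H<125)&(S>130)
comps(blue&(z>.075)&(z<.1),W,200,'rim')
comps((z>.044)&(z<.058)&(W[...,1]>-.15)&(W[...,1]<.15),W,300,'floor')
E
```

```text
pos [ 530.2 -110.8  127.5] phi -10.9 q1,q6 [-11.8  89.1] q6pred 89.1 -> shift [ 0.1  2.6 75.5] turn 0.0
rim [125. 130.] 2683 mean [470.1 -49.7  87.5] zr [86.  87.5 88.7] [467.7 -58.9] [157.9  10.1] 80.6
rim [381. 133.] 2764 mean [612.  -79.   87.3] zr [85.8 87.3 88.6] [610.9 -86.6] [158.   14.3] 75.8
rim [249. 266.] 532 mean [ 522.8 -146.5   86.9] zr [84.8 87.2 88.5] [ 522.9 -146.8] [ 5.9 38.1] 79.5
floor [147. 117.] 838 mean [473.5 -46.3  54.5] zr [50.9 54.5 57.7] [472.  -53.9] [160.4   2.7] 79.9
floor [253. 102.] 40866 mean [544.1 -49.8  47.7] zr [44.5 47.9 53.8] [539.6 -66.6] [162.3 132.4] 78.8
floor [360. 110.] 760 mean [611.8 -67.7  54.7] zr [51.6 54.8 57.6] [610.2 -76. ] [150.7   1.5] 78.9
floor [248. 221.] 376 mean [ 525.1 -132.2   49.3] zr [48.1 49.3 50.2] [ 525.3 -131.7] [ 8.7 35.4] 79.1
floor [248. 234.] 487 mean [ 523.3 -141.5   51. ] zr [44.8 52.3 55.3] [ 523.3 -141.1] [ 9.4 47.2] 79.5
```

View pics/w5.png

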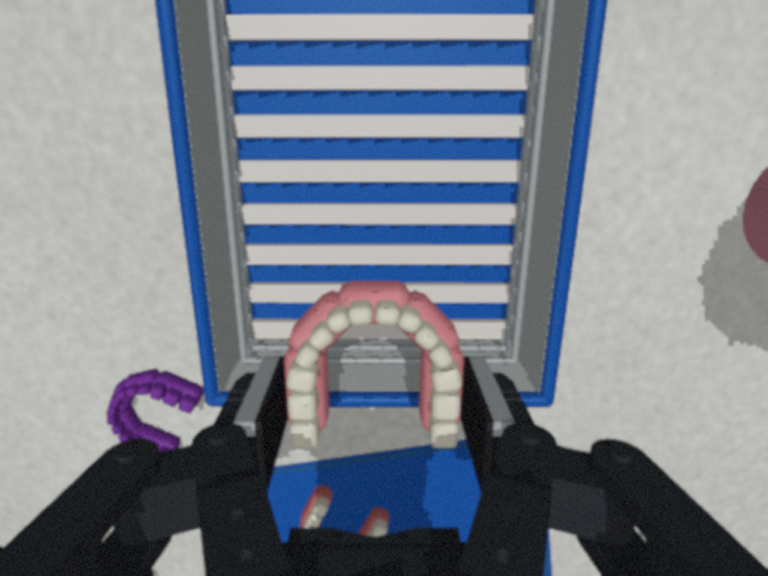

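Her_lower is held level over the near end of the basket, whose end wall is at about (375,355). I'll lower and release it.

Call:
{"op": "step_arm", "data": {
  "steps": [
    {"x": 0,"y": 2.5,"z": 35,"turn": 0,"jaw": 55},
    {"x": 0,"y": 2.5,"z": 62,"turn": 0,"jaw": 55},
    {"x": 0,"y": 2.5,"z": 73,"turn": 0,"jaw": 55},
    {"x": 0,"y": 2.5,"z": 75.5,"turn": 0,"jaw": 55},
    {"x": 0,"y": 2.5,"z": 75.5,"turn": 0,"jaw": 55}
  ]
}}

```text
time_s: 8.15
ee_pos: [0.5347, -0.1117, 0.0544]
tcp_rot: [0.771, 0.636, 0.0, 0.0]
wrist_force: [0.3, 0.6, 0.3]
grip_width: 0.0555
gripper_force: 24.8
```

Call:
{"op": "step_arm", "data": {
  "steps": [
    {"x": 0,"y": 0,"z": 0,"turn": 0,"jaw": 60},
    {"x": 0,"y": 0,"z": 0,"turn": 0,"jaw": 68},
    {"x": 0,"y": 0,"z": -30,"turn": 0,"jaw": 70},
    {"x": 0,"y": 0,"z": -75,"turn": 0,"jaw": 70}
  ]
}}

```text
time_s: 8.55
ee_pos: [0.5321, -0.1111, 0.1277]
tcp_rot: [0.771, 0.637, -0.002, -0.002]
wrist_force: [0.7, 0.8, 0.6]
grip_width: 0.0703
gripper_force: 0.0
```

```bash
python3 - <<'E'
from h import *
plan(474.5,-286.5,130,-36)
d=grab('top'); W=world(d); dents(d,W,(.41,.62,-.45,-.23),.009,.04,60); dents(d,W,(.48,.6,-.14,.1),.06,.08,40)
E
```

```text
pos [ 532.1 -111.1  127.7] phi -10.9 q1,q6 [-11.8  89.1] q6pred 89.1 -> shift [-183.2  -23.3   -2.2] turn 25.099999999999994
dent px [379. 168.] 161 fit 0.58 c [ 558.8 -392.3] yaw 24.0 z95 23.3 gumHSV [132. 114.  99.]
dent px [351. 202.] 131 fit 0.52 c [ 470.1 -293.2] yaw 239.0 z95 22.2 gumHSV [174. 100.  74.]
dent px [382. 203.] 181 fit 0.64 c [ 459.9 -386.9] yaw 31.0 z95 23.0 gumHSV [176. 103.  74.]
dent px [228. 199.] 65 fit 0.10 c [481.9  44.2] yaw 282.0 z95 70.7 gumHSV [111.  93.  93.]
```

Call:
{"op": "step_arm", "data": {
  "steps": [
    {"x": -42,"y": -5,"z": -5,"turn": 7,"jaw": 72},
    {"x": -88,"y": -11,"z": -5,"turn": 14,"jaw": 72},
    {"x": -132,"y": -17,"z": 5,"turn": 21,"jaw": 72},
    {"x": -168,"y": -21,"z": 40,"turn": 25,"jaw": 72},
    {"x": -183,"y": -23.5,"z": 80,"turn": 25,"jaw": 72},
    {"x": -183,"y": -23.5,"z": 110,"turn": 25,"jaw": 72},
    {"x": -183,"y": -23.5,"z": 110,"turn": 25,"jaw": 72},
    {"x": -183,"y": -23.5,"z": 110,"turn": 25,"jaw": 72}
  ]
}}

```text
time_s: 9.4
ee_pos: [0.4767, -0.2868, 0.0195]
tcp_rot: [0.891, 0.455, 0.0, 0.0]
wrist_force: [0.2, -0.2, 0.2]
grip_width: 0.0721
gripper_force: 0.0
```

```bash
python3 - <<'E'
from h import *
plan(474.5,-286.5,1,-36)
d=grab('wrist');W=world(d); dents(d,W,(.42,.55,-.36,-.23),.009,.04)
E
```

```text
pos [ 476.7 -286.8   19.5] phi -35.9 q1,q6 [-31.   94.9] q6pred 94.9 -> shift [-1.  -2.  18.5] turn 0.09999999999999432
dent px [245. 258.] 4623 fit 0.80 c [ 470.6 -292.1] yaw 234.0 z95 20.8 gumHSV [  1. 108. 163.]
dent px [167. 259.] 430 fit 0.09 c [ 460.2 -277.7] yaw 170.0 z95 39.5 gumHSV [109. 162.  74.]
dent px [331. 259.] 428 fit 0.09 c [ 497.1 -294.2] yaw 330.0 z95 39.5 gumHSV [110. 169.  67.]
```

Call:
{"op": "step_arm", "data": {
  "steps": [
    {"x": 0,"y": -2,"z": 12,"turn": 0,"jaw": 72},
    {"x": 0,"y": -2,"z": 18.5,"turn": 0,"jaw": 66},
    {"x": 0,"y": -2,"z": 18.5,"turn": 0,"jaw": 60},
    {"x": 0,"y": -2,"z": 18.5,"turn": 0,"jaw": 57},
    {"x": 0,"y": -2,"z": 18.5,"turn": 0,"jaw": 56},
    {"x": 0,"y": -2,"z": 18.5,"turn": 0,"jaw": 55},
    {"x": 0,"y": -2,"z": 18.5,"turn": 0,"jaw": 55}
  ]
}}

```text
time_s: 10.15
ee_pos: [0.4751, -0.2857, 0.0007]
tcp_rot: [0.891, 0.455, 0.0, 0.0]
wrist_force: [0.1, 0.1, 2.2]
grip_width: 0.0557
gripper_force: 25.1
```

```bash
python3 - <<'E'
from h import *
u=np.array([.189,.982]); O=np.array([551,-15.])
for n,y in(('B',-32+8),('C',26-8),('D',84-8)): print(n,np.round(O+y*u,1))
g=O+(-32+8)*u
plan(g[0],g[1],130,-10.9); s=arm.read_state(); print(s['gripper_force'],s['grip_width'])
E
```

```text
B [546.5 -38.6]
C [554.4   2.7]
D [565.4  59.6]
pos [ 475.1 -285.7    0.7] phi -35.9 q1,q6 [-31.   94.9] q6pred 94.9 -> shift [ 242.   -87.1 -129.3] turn -25.0
25.14222800731659 0.0557126458325303
```

Call:
{"op": "step_arm", "data": {
  "steps": [
    {"x": 0,"y": 0,"z": -20,"turn": 0,"jaw": 55},
    {"x": 10,"y": -4,"z": -60,"turn": -4,"jaw": 55},
    {"x": 45,"y": -16,"z": -100,"turn": -8,"jaw": 55},
    {"x": 90,"y": -32,"z": -128,"turn": -12,"jaw": 55},
    {"x": 137,"y": -49,"z": -132,"turn": -16,"jaw": 55},
    {"x": 184,"y": -66,"z": -132,"turn": -20,"jaw": 55},
    {"x": 225,"y": -81,"z": -132,"turn": -25,"jaw": 55},
    {"x": 242,"y": -87,"z": -130,"turn": -25,"jaw": 55}
  ]
}}

```text
time_s: 10.95
ee_pos: [0.5474, -0.0346, 0.1309]
tcp_rot: [0.769, 0.639, 0.001, 0.0]
wrist_force: [-0.4, -0.1, 0.5]
grip_width: 0.0552
gripper_force: 25.0
```

Call:
{"op": "step_arm", "data": {
  "steps": [
    {"x": 0,"y": 0,"z": 15,"turn": 0,"jaw": 55},
    {"x": 0,"y": 0,"z": 35,"turn": 0,"jaw": 55},
    {"x": 0,"y": 0,"z": 35,"turn": 0,"jaw": 55},
    {"x": 0,"y": 0,"z": 35,"turn": 0,"jaw": 55}
  ]
}}

```text
time_s: 11.35
ee_pos: [0.5459, -0.0386, 0.0951]
tcp_rot: [0.771, 0.637, -0.0, -0.0]
wrist_force: [0.2, -0.2, -0.8]
grip_width: 0.0555
gripper_force: 25.0
```

```bash
python3 - <<'E'
from h import *
s=arm.read_state(); print(s['gripper_force'],s['grip_width'])
plan(546.5,-38.6,52,-10.9)
d=grab('wrist');W=world(d); comps((W[...,2]>.106)&(W[...,2]<.125)&(W[...,1]<.05),W,200,'held')
d=grab('top'); W=world(d); dents(d,W,(.41,.62,-.45,-.23),.009,.04,60)
E
```

```text
25.03340095281601 0.05554880866158576
pos [545.9 -38.6  95.1] phi -10.9 q1,q6 [-4.  96.9] q6pred 96.9 -> shift [ 0.1  0.6 43.1] turn 0.0
held [249. 277.] 7014 mean [544.9 -43.4 113.3] zr [106.6 113.8 122.3] [544.1 -47.7] [48.9 82.8] 78.8
dent px [379. 169.] 166 fit 0.61 c [ 558.  -391.4] yaw 27.0 z95 22.4 gumHSV [133. 117. 100.]
dent px [382. 203.] 183 fit 0.68 c [ 459.3 -386.6] yaw 30 z95 21.9 gumHSV [176. 107. 104.]
```

Call:
{"op": "step_arm", "data": {
  "steps": [
    {"x": 0,"y": 0.5,"z": 25,"turn": 0,"jaw": 55},
    {"x": 0,"y": 0.5,"z": 40,"turn": 0,"jaw": 55},
    {"x": 0,"y": 0.5,"z": 43,"turn": 0,"jaw": 55},
    {"x": 0,"y": 0.5,"z": 43,"turn": 0,"jaw": 55},
    {"x": 0,"y": 0.5,"z": 43,"turn": 0,"jaw": 62},
    {"x": 0,"y": 0.5,"z": 43,"turn": 0,"jaw": 69},
    {"x": 0,"y": 0.5,"z": 10,"turn": 0,"jaw": 72},
    {"x": 0,"y": 0.5,"z": -35,"turn": 0,"jaw": 72}
  ]
}}

```text
time_s: 12.25
ee_pos: [0.5449, -0.0385, 0.1294]
tcp_rot: [0.771, 0.637, -0.002, -0.002]
wrist_force: [1.4, -0.2, 0.6]
grip_width: 0.0716
gripper_force: 0.0
```

Call:
{"op": "step_arm", "data": {
  "steps": [
    {"x": -40,"y": 8,"z": 0,"turn": 6,"jaw": 72},
    {"x": -86,"y": 17,"z": 0,"turn": 12,"jaw": 72},
    {"x": -134,"y": 27,"z": 0,"turn": 19,"jaw": 72},
    {"x": -182,"y": 37,"z": 0,"turn": 26,"jaw": 72},
    {"x": -230,"y": 47,"z": 0,"turn": 34,"jaw": 72},
    {"x": -278,"y": 57,"z": 15,"turn": 42,"jaw": 72},
    {"x": -320,"y": 65,"z": 40,"turn": 50,"jaw": 72},
    {"x": -350,"y": 71,"z": 70,"turn": 53,"jaw": 72}
  ]
}}

```text
time_s: 13.05
ee_pos: [0.5511, -0.4001, 0.0621]
tcp_rot: [0.975, 0.223, 0.002, 0.002]
wrist_force: [0.8, -0.2, 0.0]
grip_width: 0.0719
gripper_force: 0.0
```

Call:
{"op": "step_arm", "data": {
  "steps": [
    {"x": 0,"y": 0,"z": 30,"turn": 0,"jaw": 72},
    {"x": 0,"y": 0,"z": 40,"turn": 0,"jaw": 72},
    {"x": 0,"y": 0,"z": 40,"turn": 0,"jaw": 72}
  ]
}}

```text
time_s: 13.35
ee_pos: [0.5489, -0.3946, 0.0185]
tcp_rot: [0.974, 0.226, -0.001, -0.002]
wrist_force: [0.3, -0.1, 0.4]
grip_width: 0.0718
gripper_force: 0.0
```

```bash
python3 - <<'E'
from h import *
plan(550.3,-396.4,1,-64)
d=grab('wrist');W=world(d); dents(d,W,(.5,.61,-.45,-.34),.009,.03)
d=grab('top');W=world(d); dents(d,W,(.41,.52,-.45,-.23),.009,.04,60);
z=W[...,2]; m=(z>.058)&(z<.08)&(W[...,0]>.45)&(W[...,0]<.62)&(W[...,1]>-.14)&(W[...,1]<.1); comps(m,W,25,'basket')
E
```

```text
pos [ 548.9 -394.6   18.5] phi -63.9 q1,q6 [-35.7 118.2] q6pred 118.2 -> shift [ 0.5  2.3 17.5] turn 0.09999999999999432
dent px [256. 224.] 4981 fit 0.83 c [ 558.4 -394.2] yaw 28.0 z95 20.8 gumHSV [  1. 107. 172.]
basket [267. 155.] 173 mean [607.8 -77.8  68.2] zr [59.4 67.7 78.5] [609.1 -66.8] [148.2  10.8] 79.3
basket [257. 179.] 183 mean [544.5 -47.3  65.8] zr [59.4 66.4 71.6] [545.7 -46.3] [48.9 54.6] 78.3
basket [277. 181.] 174 mean [535.  -99.1  65.6] zr [59.3 66.  72.1] [ 536.4 -100.4] [47.5 53.9] 80.1
basket [258. 198.] 147 mean [492.  -45.2  67.6] zr [64.4 67.5 71. ] [488.9 -27.4] [ 81.8 242.6] 10.0
basket [214. 202.] 27 mean [491.9  71.3  65.9] zr [58.1 68.3 72. ] [491.9  71.4] [58.   1.1] 79.1
basket [266. 208.] 64 mean [466.  -61.8  65.8] zr [58.4 65.1 73.5] [465.9 -61.3] [144.8   1.3] 79.1
```

Call:
{"op": "step_arm", "data": {
  "steps": [
    {"x": 0.5,"y": 3,"z": 11,"turn": -1,"jaw": 72},
    {"x": 0.5,"y": 3,"z": 17.5,"turn": -1,"jaw": 66},
    {"x": 0.5,"y": 3,"z": 17.5,"turn": -1,"jaw": 60},
    {"x": 0.5,"y": 3,"z": 17.5,"turn": -1,"jaw": 57},
    {"x": 0.5,"y": 3,"z": 17.5,"turn": -1,"jaw": 56},
    {"x": 0.5,"y": 3,"z": 17.5,"turn": -1,"jaw": 55},
    {"x": 0.5,"y": 3,"z": 17.5,"turn": -1,"jaw": 55}
  ]
}}

```text
time_s: 14.15
ee_pos: [0.5521, -0.3984, 0.0031]
tcp_rot: [0.972, 0.234, 0.0, 0.0]
wrist_force: [0.3, 0.4, 0.6]
grip_width: 0.0554
gripper_force: 23.8
```

```bash
python3 - <<'E'
from h import *
plan(554.4,2.7,130,-10.9)
E
```

```text
pos [ 552.1 -398.4    3.1] phi -62.9 q1,q6 [-35.8 117.1] q6pred 117.1 -> shift [ 184.6 -356.  -127. ] turn -52.0
```

Call:
{"op": "step_arm", "data": {
  "steps": [
    {"x": 0,"y": 0,"z": -20,"turn": 0,"jaw": 55},
    {"x": 8,"y": -16,"z": -60,"turn": 0,"jaw": 55},
    {"x": 22,"y": -42,"z": -100,"turn": 0,"jaw": 55},
    {"x": 40,"y": -77,"z": -129,"turn": 0,"jaw": 55},
    {"x": 60,"y": -115,"z": -132,"turn": 0,"jaw": 55},
    {"x": 80,"y": -155,"z": -132,"turn": 0,"jaw": 55},
    {"x": 101,"y": -195,"z": -132,"turn": 0,"jaw": 55},
    {"x": 121,"y": -235,"z": -132,"turn": 0,"jaw": 55}
  ]
}}

```text
time_s: 14.95
ee_pos: [0.5526, -0.1323, 0.1352]
tcp_rot: [0.972, 0.234, 0.0, 0.0]
wrist_force: [1.8, 0.4, -0.5]
grip_width: 0.0552
gripper_force: 23.8
```

Call:
{"op": "step_arm", "data": {
  "steps": [
    {"x": 20,"y": -40,"z": 0,"turn": -8,"jaw": 55},
    {"x": 41,"y": -80,"z": 0,"turn": -16,"jaw": 55},
    {"x": 58,"y": -110,"z": 0,"turn": -24,"jaw": 55},
    {"x": 63.5,"y": -121,"z": 0,"turn": -32,"jaw": 55},
    {"x": 63.5,"y": -121,"z": 0,"turn": -40,"jaw": 55},
    {"x": 63.5,"y": -121,"z": 0,"turn": -48,"jaw": 55},
    {"x": 63.5,"y": -121,"z": 20,"turn": -52,"jaw": 55},
    {"x": 63.5,"y": -121,"z": 40,"turn": -52,"jaw": 55}
  ]
}}

```text
time_s: 15.75
ee_pos: [0.5551, 0.0028, 0.0953]
tcp_rot: [0.771, 0.637, 0.001, 0.001]
wrist_force: [0.0, 0.2, 0.0]
grip_width: 0.0553
gripper_force: 23.8
```

Call:
{"op": "step_arm", "data": {
  "steps": [
    {"x": 0,"y": 0,"z": 0,"turn": 0,"jaw": 55},
    {"x": 0,"y": 0,"z": 0,"turn": 0,"jaw": 55}
  ]
}}

```text
time_s: 15.95
ee_pos: [0.5539, 0.0027, 0.0948]
tcp_rot: [0.771, 0.636, -0.0, -0.0]
wrist_force: [-0.2, -0.1, -0.6]
grip_width: 0.0557
gripper_force: 23.8
```

```bash
python3 - <<'E'
from h import *
s=arm.read_state(); print(s['gripper_force'],s['grip_width'])
plan(554.4,2.7,54,-10.9)
d=grab('top'); W=world(d); dents(d,W,(.41,.62,-.45,-.23),.009,.04,60)
E
```

```text
23.75093400478363 0.055662398555101446
pos [553.9   2.7  94.8] phi -10.9 q1,q6 [  0.3 101.2] q6pred 101.2 -> shift [ 0.1  0.5 40.8] turn 0.0
dent px [382. 203.] 182 fit 0.66 c [ 460. -387.] yaw 30.0 z95 22.2 gumHSV [175. 108. 106.]
```

Call:
{"op": "step_arm", "data": {
  "steps": [
    {"x": 0,"y": 0.5,"z": 25,"turn": 0,"jaw": 55},
    {"x": 0,"y": 0.5,"z": 38,"turn": 0,"jaw": 55},
    {"x": 0,"y": 0.5,"z": 40.5,"turn": 0,"jaw": 55},
    {"x": 0,"y": 0.5,"z": 40.5,"turn": 0,"jaw": 55},
    {"x": 0,"y": 0.5,"z": 40.5,"turn": 0,"jaw": 62},
    {"x": 0,"y": 0.5,"z": 40.5,"turn": 0,"jaw": 69},
    {"x": 0,"y": 0.5,"z": 10,"turn": 0,"jaw": 72},
    {"x": 0,"y": 0.5,"z": -35,"turn": 0,"jaw": 72}
  ]
}}

```text
time_s: 16.8
ee_pos: [0.5525, 0.0026, 0.1284]
tcp_rot: [0.771, 0.637, -0.002, -0.002]
wrist_force: [1.4, 0.2, 0.2]
grip_width: 0.0721
gripper_force: 0.0
```

Call:
{"op": "step_arm", "data": {
  "steps": [
    {"x": -40,"y": -2.5,"z": 0,"turn": 0,"jaw": 72},
    {"x": -88,"y": -5.5,"z": 0,"turn": 0,"jaw": 72},
    {"x": -136,"y": -8.5,"z": 0,"turn": 0,"jaw": 72},
    {"x": -184,"y": -11.5,"z": 0,"turn": 0,"jaw": 72},
    {"x": -232,"y": -14.5,"z": 0,"turn": 0,"jaw": 72},
    {"x": -280,"y": -17.5,"z": 0,"turn": 8,"jaw": 72},
    {"x": -328,"y": -20.5,"z": 15,"turn": 16,"jaw": 72},
    {"x": -376,"y": -23.5,"z": 40,"turn": 24,"jaw": 72}
  ]
}}

```text
time_s: 17.6
ee_pos: [0.4623, -0.3616, 0.0943]
tcp_rot: [0.888, 0.459, 0.001, 0.003]
wrist_force: [1.0, -0.1, 0.5]
grip_width: 0.0719
gripper_force: 0.0
```

Call:
{"op": "step_arm", "data": {
  "steps": [
    {"x": -27,"y": 10,"z": 35,"turn": 8,"jaw": 72},
    {"x": -29,"y": 11,"z": 60,"turn": 16,"jaw": 72},
    {"x": -29,"y": 11,"z": 70,"turn": 24,"jaw": 72},
    {"x": -29,"y": 11,"z": 70,"turn": 24,"jaw": 72},
    {"x": -29,"y": 11,"z": 70,"turn": 24,"jaw": 72}
  ]
}}

```text
time_s: 18.1
ee_pos: [0.4543, -0.3885, 0.0226]
tcp_rot: [0.963, 0.269, 0.0, 0.0]
wrist_force: [-0.9, 1.2, 0.3]
grip_width: 0.0718
gripper_force: 0.0
```

```bash
python3 - <<'E'
from h import *
d=grab('wrist');W=world(d); dents(d,W,(.4,.52,-.45,-.33),.009,.03)
plan(452.5,-392.6,2,-59)
E
```

```text
dent px [256. 229.] 4680 fit 0.82 c [ 459.5 -390. ] yaw 31.0 z95 20.9 gumHSV [177.  93. 170.]
pos [ 454.7 -388.7   23.2] phi -58.8 q1,q6 [-40.5 108.2] q6pred 108.2 -> shift [-3.9  2.1 21.2] turn 0.19999999999998863
```

Call:
{"op": "step_arm", "data": {
  "steps": [
    {"x": -4.5,"y": 3.5,"z": 12,"turn": 0,"jaw": 72},
    {"x": -4.5,"y": 3.5,"z": 21,"turn": 0,"jaw": 66},
    {"x": -4.5,"y": 3.5,"z": 21,"turn": 0,"jaw": 60},
    {"x": -4.5,"y": 3.5,"z": 21,"turn": 0,"jaw": 57},
    {"x": -4.5,"y": 3.5,"z": 21,"turn": 0,"jaw": 56},
    {"x": -4.5,"y": 3.5,"z": 21,"turn": 0,"jaw": 55},
    {"x": -4.5,"y": 3.5,"z": 21,"turn": 0,"jaw": 55}
  ]
}}

```text
time_s: 18.85
ee_pos: [0.4519, -0.3937, 0.0011]
tcp_rot: [0.963, 0.268, 0.0, 0.0]
wrist_force: [-0.3, -0.9, -0.6]
grip_width: 0.0551
gripper_force: 25.0
```

```bash
python3 - <<'E'
from h import *
plan(565.4,59.6,130,-10.9)
E
```

```text
pos [ 451.9 -393.7    1.1] phi -58.9 q1,q6 [-41.1 107.9] q6pred 107.9 -> shift [ 331.2 -329.6 -129. ] turn -48.0
```

Call:
{"op": "step_arm", "data": {
  "steps": [
    {"x": 0,"y": 0,"z": -20,"turn": 0,"jaw": 55},
    {"x": 12,"y": -12,"z": -60,"turn": 0,"jaw": 55},
    {"x": 32,"y": -32,"z": -100,"turn": 0,"jaw": 55},
    {"x": 60,"y": -60,"z": -129,"turn": 0,"jaw": 55},
    {"x": 90,"y": -90,"z": -134,"turn": 0,"jaw": 55},
    {"x": 122,"y": -122,"z": -134,"turn": 0,"jaw": 55},
    {"x": 154,"y": -154,"z": -134,"turn": 0,"jaw": 55},
    {"x": 186,"y": -186,"z": -134,"turn": 0,"jaw": 55}
  ]
}}

```text
time_s: 19.65
ee_pos: [0.5154, -0.1366, 0.1354]
tcp_rot: [0.963, 0.268, 0.001, 0.0]
wrist_force: [0.4, -0.2, 0.0]
grip_width: 0.0553
gripper_force: 25.1
```

Call:
{"op": "step_arm", "data": {
  "steps": [
    {"x": 32,"y": -32,"z": 0,"turn": -8,"jaw": 55},
    {"x": 64,"y": -64,"z": 0,"turn": -16,"jaw": 55},
    {"x": 96,"y": -95,"z": 0,"turn": -24,"jaw": 55},
    {"x": 125,"y": -124,"z": 0,"turn": -32,"jaw": 55},
    {"x": 145,"y": -143.5,"z": 0,"turn": -40,"jaw": 55},
    {"x": 145,"y": -143.5,"z": 0,"turn": -48,"jaw": 55},
    {"x": 145,"y": -143.5,"z": 20,"turn": -48,"jaw": 55},
    {"x": 145,"y": -143.5,"z": 40,"turn": -48,"jaw": 55}
  ]
}}

```text
time_s: 20.45
ee_pos: [0.566, 0.0603, 0.0953]
tcp_rot: [0.771, 0.637, 0.001, 0.001]
wrist_force: [-0.6, 0.1, -0.2]
grip_width: 0.0554
gripper_force: 25.1
```

Call:
{"op": "step_arm", "data": {
  "steps": [
    {"x": 0,"y": 0,"z": 0,"turn": 0,"jaw": 55},
    {"x": 0,"y": 0,"z": 0,"turn": 0,"jaw": 55}
  ]
}}

```text
time_s: 20.65
ee_pos: [0.5649, 0.0595, 0.0949]
tcp_rot: [0.771, 0.637, -0.0, -0.0]
wrist_force: [-0.5, -0.6, 0.6]
grip_width: 0.0554
gripper_force: 25.1
```

```bash
python3 - <<'E'
from h import *
s=arm.read_state(); print(s['gripper_force'],s['grip_width'])
plan(565.4,59.6,53,-10.9)
d=grab('wrist');W=world(d); comps((W[...,2]>.106)&(W[...,2]<.122)&(W[...,1]<.15),W,400,'held')
E
```

```text
25.058116614818573 0.05535772224563353
pos [564.9  59.5  94.9] phi -10.9 q1,q6 [  6.  106.9] q6pred 106.9 -> shift [ 0.2  0.5 41.9] turn 0.0
held [269.  87.] 23229 mean [586.8 133.6 109.1] zr [106.9 108.3 116.4] [580.6 138.8] [ 43.2 112.9] 79.6
held [249. 243.] 5101 mean [567.1  70.9 111.8] zr [106.3 113.3 115.1] [566.6  67.4] [49.3 53.7] 77.9
held [321. 261.] 852 mean [596.7  58.3 114.5] zr [107.  114.7 121.2] [593.7  55.1] [22.7 14. ] 41.5
held [177. 261.] 840 mean [534.9  70.1 114.6] zr [107.1 114.8 121.4] [536.6  66.2] [13.9 23. ] 26.0
```

Call:
{"op": "step_arm", "data": {
  "steps": [
    {"x": 0,"y": 0.5,"z": 25,"turn": 0,"jaw": 55},
    {"x": 0,"y": 0.5,"z": 39,"turn": 0,"jaw": 55},
    {"x": 0,"y": 0.5,"z": 42,"turn": 0,"jaw": 55},
    {"x": 0,"y": 0.5,"z": 42,"turn": 0,"jaw": 55},
    {"x": 0,"y": 0.5,"z": 42,"turn": 0,"jaw": 62},
    {"x": 0,"y": 0.5,"z": 42,"turn": 0,"jaw": 69},
    {"x": 0,"y": 0.5,"z": 10,"turn": 0,"jaw": 72},
    {"x": 0,"y": 0.5,"z": -35,"turn": 0,"jaw": 72}
  ]
}}

```text
time_s: 21.5
ee_pos: [0.5636, 0.0592, 0.1287]
tcp_rot: [0.771, 0.637, -0.002, -0.002]
wrist_force: [0.1, -0.5, 0.0]
grip_width: 0.0719
gripper_force: 0.0
```

Call:
{"op": "step_arm", "data": {
  "steps": [
    {"x": 0,"y": 0,"z": -45,"turn": 0,"jaw": 72},
    {"x": 10,"y": 0,"z": -90,"turn": 0,"jaw": 72},
    {"x": 50,"y": 0,"z": -120,"turn": 0,"jaw": 72},
    {"x": 80,"y": 0,"z": -130,"turn": 0,"jaw": 72},
    {"x": 80,"y": 0,"z": -130,"turn": 0,"jaw": 72},
    {"x": 80,"y": 0,"z": -130,"turn": 0,"jaw": 72}
  ]
}}

```text
time_s: 22.1
ee_pos: [0.5809, 0.1385, 0.2605]
tcp_rot: [0.771, 0.637, 0.0, 0.0]
wrist_force: [-0.1, 0.1, 0.1]
grip_width: 0.0716
gripper_force: 0.0
```

```bash
cat >> h.py <<'E'
def knob():
    d=grab('wrist'); W=world(d); hsv=masks(d); H,S,V=[hsv[...,i] for i in range(3)]; z=W[...,2]
    blue=(H>100)&(H<128)&(S>100)
    comps(blue&(z>.165)&(z<.2),W,30,'knobtop'); comps(blue&(z>.12)&(z<.137),W,30,'hub')
    return d
E
python3 - <<'E'
from h import *
knob(); d=load('wrist'); 
plan(569,223,140,20)
d=grab('top');save(d,'t2.png',(100,120,420,280),2.4);W=world(d)
z=W[...,2]; m=(z>.058)&(z<.08)&(W[...,0]>.45)&(W[...,0]<.62)&(W[...,1]>-.14)&(W[...,1]<.1); comps(m,W,40,'basket')
E
```

```text
knobtop [207.  80.] 921 mean [567.8 221.  173. ] zr [171.2 173.1 174.4] [567.4 221. ] [25.7 25.3] 32.2
hub [248. 156.] 716 mean [583.1 153.6 131.2] zr [130.  131.3 132.5] [582.9 153.3] [25.7 24.4] 78.2
pos [580.5 137.7 259.7] phi -10.9 q1,q6 [ 13.4 114.3] q6pred 114.3 -> shift [ 81.6 -27.4 119.7] turn -30.900000000000006
basket [267. 155.] 172 mean [607.6 -79.   68.5] zr [59.6 68.2 78.8] [609.  -67.9] [145.5   9.7] 79.2
basket [214. 175.] 183 mean [567.4  67.8  65.3] zr [58.8 65.7 71.8] [568.   67.3] [49.2 54.4] 78.4
basket [235. 177.] 172 mean [555.8  11.1  65.3] zr [58.9 65.8 71.2] [555.6  10.4] [46.1 53.7] 78.9
basket [257. 179.] 179 mean [544.7 -46.7  65.4] zr [58.8 65.8 71.1] [545.8 -46.4] [48.8 54.9] 78.3
basket [277. 181.] 177 mean [536.  -99.6  65.5] zr [59.2 66.4 70.5] [ 536.5 -100.4] [47.4 53.4] 80.1
basket [261. 198.] 142 mean [491.6 -50.7  67.6] zr [64.5 67.8 70.9] [488.8 -36. ] [ 81.7 227.8] 11.1
```

View pics/t2.png

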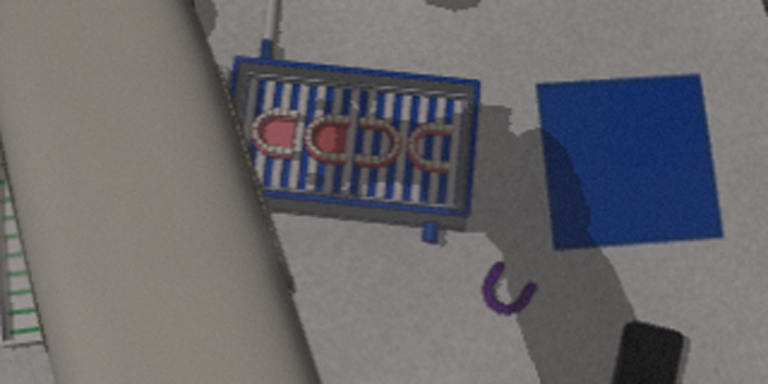

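The t2 crop shows all four dentures flat in a row in the basket, at about (280,133), (325,138), (380,142) and (435,147). The mat is empty. Next is the crank: I'll swing the wrist so the fingers close along the knob's path in the stiff and driving quarters.

Call:
{"op": "step_arm", "data": {
  "steps": [
    {"x": 40,"y": -14,"z": 0,"turn": -8,"jaw": 72},
    {"x": 79,"y": -28,"z": 0,"turn": -16,"jaw": 72},
    {"x": 79,"y": -28,"z": 0,"turn": -24,"jaw": 72},
    {"x": 79,"y": -28,"z": 0,"turn": -32,"jaw": 72},
    {"x": 79,"y": -28,"z": 0,"turn": -40,"jaw": 72},
    {"x": 79,"y": -28,"z": 0,"turn": -48,"jaw": 72},
    {"x": 79,"y": -28,"z": 0,"turn": -56,"jaw": 72},
    {"x": 79,"y": -28,"z": 0,"turn": -64,"jaw": 72}
  ]
}}

```text
time_s: 23.0
ee_pos: [0.568, 0.2192, 0.259]
tcp_rot: [0.315, 0.949, -0.001, -0.001]
wrist_force: [0.2, -0.3, -0.6]
grip_width: 0.0718
gripper_force: 0.0
```

Call:
{"op": "step_arm", "data": {
  "steps": [
    {"x": 0,"y": 0,"z": 0,"turn": -8,"jaw": 72},
    {"x": 0,"y": 0,"z": 0,"turn": -16,"jaw": 72},
    {"x": 0,"y": 0,"z": 0,"turn": -24,"jaw": 72},
    {"x": 0,"y": 0,"z": 0,"turn": -32,"jaw": 72},
    {"x": 0,"y": 0,"z": 0,"turn": -40,"jaw": 72},
    {"x": 0,"y": 0,"z": 0,"turn": -48,"jaw": 72},
    {"x": 0,"y": 0,"z": 0,"turn": -56,"jaw": 72},
    {"x": 0,"y": 0,"z": 0,"turn": -64,"jaw": 72}
  ]
}}

```text
time_s: 23.8
ee_pos: [0.568, 0.2192, 0.259]
tcp_rot: [-0.236, 0.972, -0.0, -0.001]
wrist_force: [0.6, 0.5, 0.8]
grip_width: 0.0719
gripper_force: 0.0
```

Call:
{"op": "step_arm", "data": {
  "steps": [
    {"x": 0,"y": 0,"z": 0,"turn": -8,"jaw": 72},
    {"x": 0,"y": 0,"z": 0,"turn": -16,"jaw": 72},
    {"x": 0,"y": 0,"z": 0,"turn": -24,"jaw": 72},
    {"x": 0,"y": 0,"z": 0,"turn": -28,"jaw": 72},
    {"x": 0,"y": 0,"z": 40,"turn": -28,"jaw": 72},
    {"x": 0,"y": 0,"z": 60,"turn": -28,"jaw": 60},
    {"x": 0,"y": 0,"z": 60,"turn": -28,"jaw": 60},
    {"x": 0,"y": 0,"z": 60,"turn": -28,"jaw": 60}
  ]
}}

```text
time_s: 24.6
ee_pos: [0.5681, 0.2198, 0.1997]
tcp_rot: [-0.462, 0.887, 0.0, -0.001]
wrist_force: [0.2, 0.8, 1.3]
grip_width: 0.06
gripper_force: 0.0
```

```bash
python3 - <<'E'
from h import *
d=knob(); plan(567.6,221,142,145)
E
```

```text
knobtop [252. 221.] 1214 mean [565.  218.  172.4] zr [167.4 173.1 174.1] [566.3 220.4] [26.1 25. ] 55.2
hub [173. 133.] 1319 mean [582.  152.6 130.9] zr [128.2 131.3 132.3] [582.7 152.7] [26.1 25.1] 8.5
hub [252. 186.] 67 mean [559.8 211.6 134.2] zr [131.8 134.3 136.6] [560.4 211.9] [ 5.8 21.3] 53.2
pos [568.8 220.3 200.8] phi 145.0 q1,q6 [ 21.2 -33.8] q6pred -33.8 -> shift [ 0.1  1.5 58.8] turn 0.0
```

Call:
{"op": "step_arm", "data": {
  "steps": [
    {"x": 0,"y": 1.5,"z": 30,"turn": 0,"jaw": 60},
    {"x": 0,"y": 1.5,"z": 52,"turn": 0,"jaw": 50},
    {"x": 0,"y": 1.5,"z": 59,"turn": 0,"jaw": 40},
    {"x": 0,"y": 1.5,"z": 59,"turn": 0,"jaw": 32},
    {"x": 0,"y": 1.5,"z": 59,"turn": 0,"jaw": 28},
    {"x": 0,"y": 1.5,"z": 59,"turn": 0,"jaw": 26},
    {"x": 0,"y": 1.5,"z": 59,"turn": 0,"jaw": 20},
    {"x": 0,"y": 1.5,"z": 59,"turn": 0,"jaw": 20}
  ]
}}

```text
time_s: 25.45
ee_pos: [0.568, 0.2224, 0.1427]
tcp_rot: [-0.462, 0.887, 0.0, 0.002]
wrist_force: [-0.8, 0.8, 5.7]
grip_width: 0.0257
gripper_force: 58.8
```

```bash
cat > crank.py <<'E'
from h import *
import json,sys
C=np.array([583.,153.7]); B=79.1; r=70.
def phi_of(a):
    m=(a+90)%360-90
    return 169+m if m<90 else 169-(m-180)
def axes(phi):
    p=np.radians(phi); return np.array([-np.sin(p),np.cos(p)]),np.array([np.cos(p),np.sin(p)])
def knobpos(a):
    t=np.radians(B-a); return C+r*np.array([np.cos(t),np.sin(t)])
def rows(p,phi,a0,n,step=4.5):
    "from commanded pose (p,phi) at crank deg a0: n calls of 8 rows"
    a=a0
    for k in range(n):
        X,Y=axes(phi); out=[]
        for i in range(1,9):
            a+=step; d=knobpos(a)-p
            out.append([round(float(d@X),1),round(float(d@Y),1),round(phi-phi_of(a)+1e-9,1)])
        p=p+out[-1][0]*X+out[-1][1]*Y; phi-=out[-1][2]
        print('a=%.1f'%a,' '.join('(%g %g %g)'%tuple(o) for o in out))
    return p,phi,a
E
python3 - <<'E'
from crank import *
s=arm.read_state(); plan(567,221,142,145); print(s['gripper_force'],s['grip_width'],s['wrist_force'])
p=np.array(s['ee_pos'])[:2]*1000; v=p-C; a=B-np.degrees(np.arctan2(v[1],v[0])); print('alpha',a,np.linalg.norm(v))
rows(p,145.,-24.,10)
E
```

```text
pos [568.  222.4 142.7] phi 145.1 q1,q6 [ 21.4 -33.7] q6pred -33.7 -> shift [1.8 0.1 0.7] turn 0.09999999999999432
58.83473217487335 0.025662720606191538 [-0.77394706  0.82352632  5.70957911]
alpha -23.17929743554896 70.31696041258004
a=12.0 (-3 -3.4 -4.5) (-6.6 -7.5 -9) (-9.9 -11.9 -13.5) (-12.9 -16.6 -18) (-15.4 -21.4 -22.5) (-17.6 -26.5 -27) (-19.4 -31.7 -31.5) (-20.7 -37 -36)
a=48.0 (2.4 -4.9 -4.5) (5.2 -9.7 -9) (8.3 -14.2 -13.5) (11.9 -18.4 -18) (15.7 -22.3 -22.5) (19.8 -26 -27) (24.2 -29.3 -31.5) (28.9 -32.2 -36)
a=84.0 (5.4 0.7 -4.5) (10.8 1.9 -9) (16 3.6 -13.5) (21.1 5.6 -18) (26.1 8 -22.5) (30.8 10.8 -27) (35.3 14 -31.5) (39.5 17.5 -36)
a=120.0 (1 5.4 -4.5) (1.5 10.9 -3) (1.6 16.4 1.5) (1.2 21.9 6) (0.4 27.3 10.5) (-0.8 32.7 15) (-2.4 37.9 19.5) (-4.4 43 24)
a=156.0 (-0.2 5.5 4.5) (-0.8 11 9) (-1.9 16.4 13.5) (-3.4 21.7 18) (-5.3 26.8 22.5) (-7.6 31.8 27) (-10.3 36.6 31.5) (-13.3 41.2 36)
a=192.0 (-0.2 5.5 4.5) (-0.8 11 9) (-1.9 16.4 13.5) (-3.4 21.6 18) (-5.3 26.8 22.5) (-7.6 31.8 27) (-10.2 36.6 31.5) (-13.3 41.2 36)
a=228.0 (-0.2 5.5 4.5) (-0.8 10.9 9) (-1.9 16.3 13.5) (-3.4 21.6 18) (-5.3 26.8 22.5) (-7.6 31.8 27) (-10.3 36.6 31.5) (-13.3 41.1 36)
a=264.0 (-0.2 5.5 4.5) (-0.8 11 9) (-1.9 16.4 13.5) (-3.4 21.7 18) (-5.3 26.8 22.5) (-7.5 31.8 27) (-10.2 36.6 31.5) (-13.3 41.2 36)
a=300.0 (-0.2 5.5 4.5) (-0.8 10.9 3) (-1.9 16.3 -1.5) (-3.4 21.6 -6) (-5.3 26.8 -10.5) (-7.5 31.8 -15) (-10.2 36.6 -19.5) (-13.3 41.2 -24)
a=336.0 (-4.8 2.5 -4.5) (-9.9 4.7 -9) (-15.1 6.5 -13.5) (-20.4 7.9 -18) (-25.8 8.8 -22.5) (-31.3 9.3 -27) (-36.8 9.4 -31.5) (-42.3 9 -36)
```

Call:
{"op": "step_arm", "data": {
  "steps": [
    {"x": -3,"y": -3.4,"z": 0,"turn": -4.5,"jaw": 20},
    {"x": -6.6,"y": -7.5,"z": 0,"turn": -9,"jaw": 20},
    {"x": -9.9,"y": -11.9,"z": 0,"turn": -13.5,"jaw": 20},
    {"x": -12.9,"y": -16.6,"z": 0,"turn": -18,"jaw": 20},
    {"x": -15.4,"y": -21.4,"z": 0,"turn": -22.5,"jaw": 20},
    {"x": -17.6,"y": -26.5,"z": 0,"turn": -27,"jaw": 20},
    {"x": -19.4,"y": -31.7,"z": 0,"turn": -31.5,"jaw": 20},
    {"x": -20.7,"y": -37,"z": 0,"turn": -36,"jaw": 20}
  ]
}}

```text
time_s: 26.25
ee_pos: [0.6104, 0.2189, 0.1428]
tcp_rot: [0.715, -0.699, 0.0, -0.002]
wrist_force: [-0.6, 2.5, 5.4]
grip_width: 0.0255
gripper_force: 58.8
```

Call:
{"op": "step_arm", "data": {
  "steps": [
    {"x": 2.4,"y": -4.9,"z": 0,"turn": -4.5,"jaw": 20},
    {"x": 5.2,"y": -9.7,"z": 0,"turn": -9,"jaw": 20},
    {"x": 8.3,"y": -14.2,"z": 0,"turn": -13.5,"jaw": 20},
    {"x": 11.9,"y": -18.4,"z": 0,"turn": -18,"jaw": 20},
    {"x": 15.7,"y": -22.3,"z": 0,"turn": -22.5,"jaw": 20},
    {"x": 19.8,"y": -26,"z": 0,"turn": -27,"jaw": 20},
    {"x": 24.2,"y": -29.3,"z": 0,"turn": -31.5,"jaw": 20},
    {"x": 28.9,"y": -32.2,"z": 0,"turn": -36,"jaw": 20}
  ]
}}

```text
time_s: 27.05
ee_pos: [0.6431, 0.1902, 0.1428]
tcp_rot: [0.896, -0.444, 0.001, -0.002]
wrist_force: [-1.5, 2.6, 6.3]
grip_width: 0.0252
gripper_force: 58.8
```

Call:
{"op": "step_arm", "data": {
  "steps": [
    {"x": 5.4,"y": 0.7,"z": 0,"turn": -4.5,"jaw": 20},
    {"x": 10.8,"y": 1.9,"z": 0,"turn": -9,"jaw": 20},
    {"x": 16,"y": 3.6,"z": 0,"turn": -13.5,"jaw": 20},
    {"x": 21.1,"y": 5.6,"z": 0,"turn": -18,"jaw": 20},
    {"x": 26.1,"y": 8,"z": 0,"turn": -22.5,"jaw": 20},
    {"x": 30.8,"y": 10.8,"z": 0,"turn": -27,"jaw": 20},
    {"x": 35.3,"y": 14,"z": 0,"turn": -31.5,"jaw": 20},
    {"x": 39.5,"y": 17.5,"z": 0,"turn": -36,"jaw": 20}
  ]
}}

```text
time_s: 27.85
ee_pos: [0.6526, 0.1494, 0.1428]
tcp_rot: [0.989, -0.145, 0.001, -0.003]
wrist_force: [-1.3, 5.5, 4.9]
grip_width: 0.0253
gripper_force: 58.9
```

```bash
python3 - <<'E'
from crank import *
s=arm.read_state(); k=knobpos(84); plan(k[0],k[1],142.7,phi_of(84)); print(s['gripper_force'],s['grip_width'],s['wrist_force'])
p=np.array(s['ee_pos'])[:2]*1000; v=p-C; print('alpha',B-np.degrees(np.arctan2(v[1],v[0])),np.linalg.norm(v))
E
```

```text
pos [652.6 149.4 142.8] phi -106.6 q1,q6 [  12.8 -150.6] q6pred 209.4 -> shift [0.6 1.6 0.1] turn 0.39999999999997726
58.91787528991699 0.025336179239457923 [-1.32243167  5.48810699  4.89920912]
alpha 82.61845593440692 69.77909614544389
```

Call:
{"op": "step_arm", "data": {
  "steps": [
    {"x": 1,"y": 5.4,"z": 0,"turn": -4.5,"jaw": 20},
    {"x": 1.5,"y": 10.9,"z": 0,"turn": -3,"jaw": 20},
    {"x": 1.6,"y": 16.4,"z": 0,"turn": 1.5,"jaw": 20},
    {"x": 1.2,"y": 21.9,"z": 0,"turn": 6,"jaw": 20},
    {"x": 0.4,"y": 27.3,"z": 0,"turn": 10.5,"jaw": 20},
    {"x": -0.8,"y": 32.7,"z": 0,"turn": 15,"jaw": 20},
    {"x": -2.4,"y": 37.9,"z": 0,"turn": 19.5,"jaw": 20},
    {"x": -4.4,"y": 43,"z": 0,"turn": 24,"jaw": 20}
  ]
}}

```text
time_s: 28.65
ee_pos: [0.6376, 0.1104, 0.1427]
tcp_rot: [0.937, -0.35, 0.002, -0.004]
wrist_force: [3.3, 8.5, 2.7]
grip_width: 0.0255
gripper_force: 58.9
```

Call:
{"op": "step_arm", "data": {
  "steps": [
    {"x": -0.2,"y": 5.5,"z": 0,"turn": 4.5,"jaw": 20},
    {"x": -0.8,"y": 11,"z": 0,"turn": 9,"jaw": 20},
    {"x": -1.9,"y": 16.4,"z": 0,"turn": 13.5,"jaw": 20},
    {"x": -3.4,"y": 21.7,"z": 0,"turn": 18,"jaw": 20},
    {"x": -5.3,"y": 26.8,"z": 0,"turn": 22.5,"jaw": 20},
    {"x": -7.6,"y": 31.8,"z": 0,"turn": 27,"jaw": 20},
    {"x": -10.3,"y": 36.6,"z": 0,"turn": 31.5,"jaw": 20},
    {"x": -13.3,"y": 41.2,"z": 0,"turn": 36,"jaw": 20}
  ]
}}

```text
time_s: 29.45
ee_pos: [0.6012, 0.0867, 0.1425]
tcp_rot: [0.782, -0.623, 0.002, -0.004]
wrist_force: [5.1, 4.9, 1.4]
grip_width: 0.0253
gripper_force: 58.8
```

Call:
{"op": "step_arm", "data": {
  "steps": [
    {"x": -0.2,"y": 5.5,"z": 0,"turn": 4.5,"jaw": 20},
    {"x": -0.8,"y": 11,"z": 0,"turn": 9,"jaw": 20},
    {"x": -1.9,"y": 16.4,"z": 0,"turn": 13.5,"jaw": 20},
    {"x": -3.4,"y": 21.6,"z": 0,"turn": 18,"jaw": 20},
    {"x": -5.3,"y": 26.8,"z": 0,"turn": 22.5,"jaw": 20},
    {"x": -7.6,"y": 31.8,"z": 0,"turn": 27,"jaw": 20},
    {"x": -10.2,"y": 36.6,"z": 0,"turn": 31.5,"jaw": 20},
    {"x": -13.3,"y": 41.2,"z": 0,"turn": 36,"jaw": 20}
  ]
}}

```text
time_s: 30.25
ee_pos: [0.5567, 0.0898, 0.1424]
tcp_rot: [-0.551, 0.834, -0.0, 0.003]
wrist_force: [0.7, 4.1, 4.7]
grip_width: 0.0257
gripper_force: 59.0
```

Call:
{"op": "step_arm", "data": {
  "steps": [
    {"x": -0.2,"y": 5.5,"z": 0,"turn": 4.5,"jaw": 20},
    {"x": -0.8,"y": 10.9,"z": 0,"turn": 9,"jaw": 20},
    {"x": -1.9,"y": 16.3,"z": 0,"turn": 13.5,"jaw": 20},
    {"x": -3.4,"y": 21.6,"z": 0,"turn": 18,"jaw": 20},
    {"x": -5.3,"y": 26.8,"z": 0,"turn": 22.5,"jaw": 20},
    {"x": -7.6,"y": 31.8,"z": 0,"turn": 27,"jaw": 20},
    {"x": -10.3,"y": 36.6,"z": 0,"turn": 31.5,"jaw": 20},
    {"x": -13.3,"y": 41.1,"z": 0,"turn": 36,"jaw": 20}
  ]
}}

```text
time_s: 31.05
ee_pos: [0.5236, 0.1188, 0.1425]
tcp_rot: [-0.267, 0.964, 0.002, 0.002]
wrist_force: [0.6, 5.1, 5.0]
grip_width: 0.0253
gripper_force: 59.2
```

Call:
{"op": "step_arm", "data": {
  "steps": [
    {"x": -0.2,"y": 5.5,"z": 0,"turn": 4.5,"jaw": 20},
    {"x": -0.8,"y": 11,"z": 0,"turn": 9,"jaw": 20},
    {"x": -1.9,"y": 16.4,"z": 0,"turn": 13.5,"jaw": 20},
    {"x": -3.4,"y": 21.7,"z": 0,"turn": 18,"jaw": 20},
    {"x": -5.3,"y": 26.8,"z": 0,"turn": 22.5,"jaw": 20},
    {"x": -7.5,"y": 31.8,"z": 0,"turn": 27,"jaw": 20},
    {"x": -10.2,"y": 36.6,"z": 0,"turn": 31.5,"jaw": 20},
    {"x": -13.3,"y": 41.2,"z": 0,"turn": 36,"jaw": 20}
  ]
}}

```text
time_s: 31.85
ee_pos: [0.5145, 0.1606, 0.1427]
tcp_rot: [0.044, 0.999, 0.002, 0.003]
wrist_force: [2.2, 4.0, 4.0]
grip_width: 0.0255
gripper_force: 59.2
```

Call:
{"op": "step_arm", "data": {
  "steps": [
    {"x": -0.2,"y": 5.5,"z": 0,"turn": 4.5,"jaw": 20},
    {"x": -0.8,"y": 10.9,"z": 0,"turn": 3,"jaw": 20},
    {"x": -1.9,"y": 16.3,"z": 0,"turn": -1.5,"jaw": 20},
    {"x": -3.4,"y": 21.6,"z": 0,"turn": -6,"jaw": 20},
    {"x": -5.3,"y": 26.8,"z": 0,"turn": -10.5,"jaw": 20},
    {"x": -7.5,"y": 31.8,"z": 0,"turn": -15,"jaw": 20},
    {"x": -10.2,"y": 36.6,"z": 0,"turn": -19.5,"jaw": 20},
    {"x": -13.3,"y": 41.2,"z": 0,"turn": -24,"jaw": 20}
  ]
}}

```text
time_s: 32.65
ee_pos: [0.5307, 0.199, 0.1427]
tcp_rot: [-0.169, 0.986, -0.0, 0.002]
wrist_force: [0.6, 1.1, 8.0]
grip_width: 0.0254
gripper_force: 59.5
```

Call:
{"op": "step_arm", "data": {
  "steps": [
    {"x": -4.8,"y": 2.5,"z": 0,"turn": -4.5,"jaw": 20},
    {"x": -9.9,"y": 4.7,"z": 0,"turn": -9,"jaw": 20},
    {"x": -15.1,"y": 6.5,"z": 0,"turn": -13.5,"jaw": 20},
    {"x": -20.4,"y": 7.9,"z": 0,"turn": -18,"jaw": 20},
    {"x": -25.8,"y": 8.8,"z": 0,"turn": -22.5,"jaw": 20},
    {"x": -31.3,"y": 9.3,"z": 0,"turn": -27,"jaw": 20},
    {"x": -36.8,"y": 9.4,"z": 0,"turn": -31.5,"jaw": 20},
    {"x": -42.3,"y": 9,"z": 0,"turn": -36,"jaw": 20}
  ]
}}

```text
time_s: 33.45
ee_pos: [0.5666, 0.222, 0.1427]
tcp_rot: [-0.465, 0.885, 0.0, 0.001]
wrist_force: [-3.5, 2.2, 8.2]
grip_width: 0.0254
gripper_force: 59.6
```

```bash
python3 - <<'E'
from crank import *
s=arm.read_state(); k=knobpos(336); plan(k[0],k[1],142.7,phi_of(336)); print(s['gripper_force'],s['grip_width'],s['wrist_force'])
p=np.array(s['ee_pos'])[:2]*1000; v=p-C; print('alpha',B-np.degrees(np.arctan2(v[1],v[0])),np.linalg.norm(v))
rows(knobpos(336),phi_of(336),336,3)
E
```

```text
pos [566.6 222.  142.7] phi 145.4 q1,q6 [ 21.4 -34.1] q6pred -34.1 -> shift [-0.2 -0.5  0. ] turn 0.4000000000000057
59.63371932506561 0.025441936907494498 [-3.48188934  2.19226589  8.21620175]
alpha -24.37062283900579 70.2527599226839
a=372.0 (-3.9 -3.8 -4.5) (-7.6 -8 -9) (-10.9 -12.4 -13.5) (-13.8 -17 -18) (-16.4 -21.9 -22.5) (-18.6 -26.9 -27) (-20.3 -32.1 -31.5) (-21.7 -37.4 -36)
a=408.0 (2.4 -5 -4.5) (5.2 -9.7 -9) (8.4 -14.2 -13.5) (11.9 -18.4 -18) (15.7 -22.4 -22.5) (19.9 -26 -27) (24.3 -29.3 -31.5) (28.9 -32.2 -36)
a=444.0 (5.5 0.8 -4.5) (10.8 2 -9) (16.1 3.6 -13.5) (21.2 5.6 -18) (26.1 8 -22.5) (30.8 10.8 -27) (35.3 14 -31.5) (39.6 17.5 -36)
```

The first turn tracked well, with steady grip and under 10 N of resistance. Second turn.

Call:
{"op": "step_arm", "data": {
  "steps": [
    {"x": -3.9,"y": -3.8,"z": 0,"turn": -4.5,"jaw": 20},
    {"x": -7.6,"y": -8,"z": 0,"turn": -9,"jaw": 20},
    {"x": -10.9,"y": -12.4,"z": 0,"turn": -13.5,"jaw": 20},
    {"x": -13.8,"y": -17,"z": 0,"turn": -18,"jaw": 20},
    {"x": -16.4,"y": -21.9,"z": 0,"turn": -22.5,"jaw": 20},
    {"x": -18.6,"y": -26.9,"z": 0,"turn": -27,"jaw": 20},
    {"x": -20.3,"y": -32.1,"z": 0,"turn": -31.5,"jaw": 20},
    {"x": -21.7,"y": -37.4,"z": 0,"turn": -36,"jaw": 20}
  ]
}}

```text
time_s: 34.25
ee_pos: [0.6103, 0.219, 0.1427]
tcp_rot: [0.716, -0.698, -0.0, -0.002]
wrist_force: [-1.1, 4.1, 6.5]
grip_width: 0.0255
gripper_force: 59.5
```

Call:
{"op": "step_arm", "data": {
  "steps": [
    {"x": 2.4,"y": -4.9,"z": 0,"turn": -4.5,"jaw": 20},
    {"x": 5.2,"y": -9.7,"z": 0,"turn": -9,"jaw": 20},
    {"x": 8.3,"y": -14.2,"z": 0,"turn": -13.5,"jaw": 20},
    {"x": 11.9,"y": -18.4,"z": 0,"turn": -18,"jaw": 20},
    {"x": 15.7,"y": -22.3,"z": 0,"turn": -22.5,"jaw": 20},
    {"x": 19.8,"y": -26,"z": 0,"turn": -27,"jaw": 20},
    {"x": 24.2,"y": -29.3,"z": 0,"turn": -31.5,"jaw": 20},
    {"x": 28.9,"y": -32.2,"z": 0,"turn": -36,"jaw": 20}
  ]
}}

```text
time_s: 35.05
ee_pos: [0.6431, 0.1902, 0.1427]
tcp_rot: [0.897, -0.443, 0.001, -0.002]
wrist_force: [-0.7, 3.1, 6.0]
grip_width: 0.0253
gripper_force: 59.5
```

Call:
{"op": "step_arm", "data": {
  "steps": [
    {"x": 5.4,"y": 0.7,"z": 0,"turn": -4.5,"jaw": 20},
    {"x": 10.8,"y": 1.9,"z": 0,"turn": -9,"jaw": 20},
    {"x": 16,"y": 3.6,"z": 0,"turn": -13.5,"jaw": 20},
    {"x": 21.1,"y": 5.6,"z": 0,"turn": -18,"jaw": 20},
    {"x": 26.1,"y": 8,"z": 0,"turn": -22.5,"jaw": 20},
    {"x": 30.8,"y": 10.8,"z": 0,"turn": -27,"jaw": 20},
    {"x": 35.3,"y": 14,"z": 0,"turn": -31.5,"jaw": 20},
    {"x": 39.5,"y": 17.5,"z": 0,"turn": -36,"jaw": 20}
  ]
}}

```text
time_s: 35.85
ee_pos: [0.6526, 0.1493, 0.1427]
tcp_rot: [0.99, -0.143, 0.001, -0.002]
wrist_force: [-0.3, 5.3, 6.6]
grip_width: 0.0256
gripper_force: 59.5
```

Call:
{"op": "step_arm", "data": {
  "steps": [
    {"x": 1,"y": 5.4,"z": 0,"turn": -4.5,"jaw": 20},
    {"x": 1.5,"y": 10.9,"z": 0,"turn": -3,"jaw": 20},
    {"x": 1.6,"y": 16.4,"z": 0,"turn": 1.5,"jaw": 20},
    {"x": 1.2,"y": 21.9,"z": 0,"turn": 6,"jaw": 20},
    {"x": 0.4,"y": 27.3,"z": 0,"turn": 10.5,"jaw": 20},
    {"x": -0.8,"y": 32.7,"z": 0,"turn": 15,"jaw": 20},
    {"x": -2.4,"y": 37.9,"z": 0,"turn": 19.5,"jaw": 20},
    {"x": -4.4,"y": 43,"z": 0,"turn": 24,"jaw": 20}
  ]
}}

```text
time_s: 36.65
ee_pos: [0.6374, 0.1102, 0.1427]
tcp_rot: [0.937, -0.349, 0.002, -0.004]
wrist_force: [3.5, 8.0, 4.5]
grip_width: 0.0254
gripper_force: 59.4
```

Call:
{"op": "step_arm", "data": {
  "steps": [
    {"x": -0.2,"y": 5.5,"z": 0,"turn": 4.5,"jaw": 20},
    {"x": -0.8,"y": 11,"z": 0,"turn": 9,"jaw": 20},
    {"x": -1.9,"y": 16.4,"z": 0,"turn": 13.5,"jaw": 20},
    {"x": -3.4,"y": 21.7,"z": 0,"turn": 18,"jaw": 20},
    {"x": -5.3,"y": 26.8,"z": 0,"turn": 22.5,"jaw": 20},
    {"x": -7.6,"y": 31.8,"z": 0,"turn": 27,"jaw": 20},
    {"x": -10.3,"y": 36.6,"z": 0,"turn": 31.5,"jaw": 20},
    {"x": -13.3,"y": 41.2,"z": 0,"turn": 36,"jaw": 20}
  ]
}}

```text
time_s: 37.45
ee_pos: [0.601, 0.0867, 0.1425]
tcp_rot: [0.783, -0.622, 0.002, -0.004]
wrist_force: [4.5, 4.8, 2.7]
grip_width: 0.0253
gripper_force: 59.2
```

Call:
{"op": "step_arm", "data": {
  "steps": [
    {"x": -0.2,"y": 5.5,"z": 0,"turn": 4.5,"jaw": 20},
    {"x": -0.8,"y": 11,"z": 0,"turn": 9,"jaw": 20},
    {"x": -1.9,"y": 16.4,"z": 0,"turn": 13.5,"jaw": 20},
    {"x": -3.4,"y": 21.6,"z": 0,"turn": 18,"jaw": 20},
    {"x": -5.3,"y": 26.8,"z": 0,"turn": 22.5,"jaw": 20},
    {"x": -7.6,"y": 31.8,"z": 0,"turn": 27,"jaw": 20},
    {"x": -10.2,"y": 36.6,"z": 0,"turn": 31.5,"jaw": 20},
    {"x": -13.3,"y": 41.2,"z": 0,"turn": 36,"jaw": 20}
  ]
}}

```text
time_s: 38.25
ee_pos: [0.5565, 0.0898, 0.1423]
tcp_rot: [-0.553, 0.834, -0.0, 0.003]
wrist_force: [2.1, 3.7, 5.0]
grip_width: 0.0253
gripper_force: 59.4
```

Call:
{"op": "step_arm", "data": {
  "steps": [
    {"x": -0.2,"y": 5.5,"z": 0,"turn": 4.5,"jaw": 20},
    {"x": -0.8,"y": 10.9,"z": 0,"turn": 9,"jaw": 20},
    {"x": -1.9,"y": 16.3,"z": 0,"turn": 13.5,"jaw": 20},
    {"x": -3.4,"y": 21.6,"z": 0,"turn": 18,"jaw": 20},
    {"x": -5.3,"y": 26.8,"z": 0,"turn": 22.5,"jaw": 20},
    {"x": -7.6,"y": 31.8,"z": 0,"turn": 27,"jaw": 20},
    {"x": -10.3,"y": 36.6,"z": 0,"turn": 31.5,"jaw": 20},
    {"x": -13.3,"y": 41.1,"z": 0,"turn": 36,"jaw": 20}
  ]
}}

```text
time_s: 39.05
ee_pos: [0.5235, 0.1188, 0.1425]
tcp_rot: [-0.268, 0.963, 0.002, 0.002]
wrist_force: [0.7, 5.0, 6.2]
grip_width: 0.0255
gripper_force: 59.6
```

Call:
{"op": "step_arm", "data": {
  "steps": [
    {"x": -0.2,"y": 5.5,"z": 0,"turn": 4.5,"jaw": 20},
    {"x": -0.8,"y": 11,"z": 0,"turn": 9,"jaw": 20},
    {"x": -1.9,"y": 16.4,"z": 0,"turn": 13.5,"jaw": 20},
    {"x": -3.4,"y": 21.7,"z": 0,"turn": 18,"jaw": 20},
    {"x": -5.3,"y": 26.8,"z": 0,"turn": 22.5,"jaw": 20},
    {"x": -7.5,"y": 31.8,"z": 0,"turn": 27,"jaw": 20},
    {"x": -10.2,"y": 36.6,"z": 0,"turn": 31.5,"jaw": 20},
    {"x": -13.3,"y": 41.2,"z": 0,"turn": 36,"jaw": 20}
  ]
}}

```text
time_s: 39.85
ee_pos: [0.5145, 0.1604, 0.1426]
tcp_rot: [0.043, 0.999, 0.001, 0.002]
wrist_force: [1.9, 3.8, 5.5]
grip_width: 0.0252
gripper_force: 59.6
```

Call:
{"op": "step_arm", "data": {
  "steps": [
    {"x": -0.2,"y": 5.5,"z": 0,"turn": 4.5,"jaw": 20},
    {"x": -0.8,"y": 10.9,"z": 0,"turn": 3,"jaw": 20},
    {"x": -1.9,"y": 16.3,"z": 0,"turn": -1.5,"jaw": 20},
    {"x": -3.4,"y": 21.6,"z": 0,"turn": -6,"jaw": 20},
    {"x": -5.3,"y": 26.8,"z": 0,"turn": -10.5,"jaw": 20},
    {"x": -7.5,"y": 31.8,"z": 0,"turn": -15,"jaw": 20},
    {"x": -10.2,"y": 36.6,"z": 0,"turn": -19.5,"jaw": 20},
    {"x": -13.3,"y": 41.2,"z": 0,"turn": -24,"jaw": 20}
  ]
}}

```text
time_s: 40.65
ee_pos: [0.5307, 0.1991, 0.1427]
tcp_rot: [-0.169, 0.986, -0.0, 0.002]
wrist_force: [0.3, -0.6, 8.9]
grip_width: 0.0251
gripper_force: 59.7
```

Call:
{"op": "step_arm", "data": {
  "steps": [
    {"x": -4.8,"y": 2.5,"z": 0,"turn": -4.5,"jaw": 20},
    {"x": -9.9,"y": 4.7,"z": 0,"turn": -9,"jaw": 20},
    {"x": -15.1,"y": 6.5,"z": 0,"turn": -13.5,"jaw": 20},
    {"x": -20.4,"y": 7.9,"z": 0,"turn": -18,"jaw": 20},
    {"x": -25.8,"y": 8.8,"z": 0,"turn": -22.5,"jaw": 20},
    {"x": -31.3,"y": 9.3,"z": 0,"turn": -27,"jaw": 20},
    {"x": -36.8,"y": 9.4,"z": 0,"turn": -31.5,"jaw": 20},
    {"x": -42.3,"y": 9,"z": 0,"turn": -36,"jaw": 20}
  ]
}}

```text
time_s: 41.45
ee_pos: [0.5667, 0.222, 0.1427]
tcp_rot: [-0.465, 0.885, 0.0, 0.001]
wrist_force: [-3.1, 2.1, 8.6]
grip_width: 0.0257
gripper_force: 59.8
```

```bash
python3 - <<'E'
from crank import *
s=arm.read_state(); k=knobpos(336); plan(k[0],k[1],142.7,phi_of(336)); print(s['gripper_force'],s['grip_width'],s['wrist_force'])
p=np.array(s['ee_pos'])[:2]*1000; v=p-C; print('alpha',B-np.degrees(np.arctan2(v[1],v[0])),np.linalg.norm(v))
d=grab('top');W=world(d); z=W[...,2]; m=(z>.058)&(z<.08)&(W[...,0]>.45)&(W[...,0]<.62)&(W[...,1]>-.14)&(W[...,1]<.1); comps(m,W,40,'basket')
E
```

```text
pos [566.7 222.  142.7] phi 145.4 q1,q6 [ 21.4 -34.1] q6pred -34.1 -> shift [-0.1 -0.5 -0. ] turn 0.4000000000000057
59.82813119888306 0.025711014818564054 [-3.06273955  2.09053533  8.57643932]
alpha -24.346634849442665 70.25525690723771
basket [267. 155.] 171 mean [608.  -78.2  68.5] zr [59.7 68.  78.2] [608.8 -66.8] [147.8  10.1] 79.4
basket [214. 175.] 181 mean [566.4  67.7  65.4] zr [59.3 66.1 71.2] [568.1  67.2] [49.5 55.9] 78.3
basket [235. 177.] 169 mean [555.9  11.2  65.6] zr [58.9 66.7 71.5] [556.1  10.6] [46.5 53.4] 78.8
basket [257. 179.] 187 mean [544.  -46.6  65.3] zr [58.8 65.6 71.3] [545.8 -46.3] [48.9 55.3] 78.1
basket [277. 181.] 177 mean [535.5 -99.6  65.5] zr [58.9 65.9 71.3] [ 536.  -100.4] [47.2 53.5] 79.8
basket [257. 199.] 146 mean [492.1 -42.5  67.1] zr [63.9 67.1 70.7] [489.1 -26.1] [ 79.3 242.1] 9.2
```

Second turn is done, and the dentures haven't moved in the basket. Third turn, ending with the handle pointing away.

Call:
{"op": "step_arm", "data": {
  "steps": [
    {"x": -3.9,"y": -3.8,"z": 0,"turn": -4.5,"jaw": 20},
    {"x": -7.6,"y": -8,"z": 0,"turn": -9,"jaw": 20},
    {"x": -10.9,"y": -12.4,"z": 0,"turn": -13.5,"jaw": 20},
    {"x": -13.8,"y": -17,"z": 0,"turn": -18,"jaw": 20},
    {"x": -16.4,"y": -21.9,"z": 0,"turn": -22.5,"jaw": 20},
    {"x": -18.6,"y": -26.9,"z": 0,"turn": -27,"jaw": 20},
    {"x": -20.3,"y": -32.1,"z": 0,"turn": -31.5,"jaw": 20},
    {"x": -21.7,"y": -37.4,"z": 0,"turn": -36,"jaw": 20}
  ]
}}

```text
time_s: 42.3
ee_pos: [0.6103, 0.219, 0.1427]
tcp_rot: [0.716, -0.698, 0.0, -0.002]
wrist_force: [-1.1, 2.5, 7.5]
grip_width: 0.0254
gripper_force: 59.6
```

Call:
{"op": "step_arm", "data": {
  "steps": [
    {"x": 2.4,"y": -4.9,"z": 0,"turn": -4.5,"jaw": 20},
    {"x": 5.2,"y": -9.7,"z": 0,"turn": -9,"jaw": 20},
    {"x": 8.3,"y": -14.2,"z": 0,"turn": -13.5,"jaw": 20},
    {"x": 11.9,"y": -18.4,"z": 0,"turn": -18,"jaw": 20},
    {"x": 15.7,"y": -22.3,"z": 0,"turn": -22.5,"jaw": 20},
    {"x": 19.8,"y": -26,"z": 0,"turn": -27,"jaw": 20},
    {"x": 24.2,"y": -29.3,"z": 0,"turn": -31.5,"jaw": 20},
    {"x": 28.9,"y": -32.2,"z": 0,"turn": -36,"jaw": 20}
  ]
}}

```text
time_s: 43.1
ee_pos: [0.6431, 0.1902, 0.1428]
tcp_rot: [0.897, -0.443, 0.001, -0.002]
wrist_force: [-0.4, 2.6, 7.5]
grip_width: 0.0254
gripper_force: 59.7
```

Call:
{"op": "step_arm", "data": {
  "steps": [
    {"x": 5.4,"y": 0.7,"z": 0,"turn": -4.5,"jaw": 20},
    {"x": 10.8,"y": 1.9,"z": 0,"turn": -9,"jaw": 20},
    {"x": 16,"y": 3.6,"z": 0,"turn": -13.5,"jaw": 20},
    {"x": 21.1,"y": 5.6,"z": 0,"turn": -18,"jaw": 20},
    {"x": 26.1,"y": 8,"z": 0,"turn": -22.5,"jaw": 20},
    {"x": 30.8,"y": 10.8,"z": 0,"turn": -27,"jaw": 20},
    {"x": 35.3,"y": 14,"z": 0,"turn": -31.5,"jaw": 20},
    {"x": 39.5,"y": 17.5,"z": 0,"turn": -36,"jaw": 20}
  ]
}}

```text
time_s: 43.9
ee_pos: [0.6527, 0.1493, 0.1428]
tcp_rot: [0.99, -0.143, 0.001, -0.002]
wrist_force: [-0.5, 5.3, 6.3]
grip_width: 0.0257
gripper_force: 59.6
```

Call:
{"op": "step_arm", "data": {
  "steps": [
    {"x": 1,"y": 5.4,"z": 0,"turn": -4.5,"jaw": 20},
    {"x": 1.5,"y": 10.9,"z": 0,"turn": -3,"jaw": 20},
    {"x": 1.6,"y": 16.4,"z": 0,"turn": 1.5,"jaw": 20},
    {"x": 1.2,"y": 21.9,"z": 0,"turn": 6,"jaw": 20},
    {"x": 0.4,"y": 27.3,"z": 0,"turn": 10.5,"jaw": 20},
    {"x": -0.8,"y": 32.7,"z": 0,"turn": 15,"jaw": 20},
    {"x": -2.4,"y": 37.9,"z": 0,"turn": 19.5,"jaw": 20},
    {"x": -4.4,"y": 43,"z": 0,"turn": 24,"jaw": 20}
  ]
}}

```text
time_s: 44.7
ee_pos: [0.6375, 0.1102, 0.1426]
tcp_rot: [0.937, -0.349, 0.002, -0.004]
wrist_force: [3.2, 8.4, 4.0]
grip_width: 0.0253
gripper_force: 59.6
```

Call:
{"op": "step_arm", "data": {
  "steps": [
    {"x": -0.2,"y": 5.5,"z": 0,"turn": 4.5,"jaw": 20},
    {"x": -0.8,"y": 11,"z": 0,"turn": 9,"jaw": 20},
    {"x": -1.9,"y": 16.4,"z": 0,"turn": 13.5,"jaw": 20},
    {"x": -3.4,"y": 21.7,"z": 0,"turn": 18,"jaw": 20},
    {"x": -5.3,"y": 26.8,"z": 0,"turn": 22.5,"jaw": 20},
    {"x": -7.6,"y": 31.8,"z": 0,"turn": 27,"jaw": 20},
    {"x": -10.3,"y": 36.6,"z": 0,"turn": 31.5,"jaw": 20},
    {"x": -13.3,"y": 41.2,"z": 0,"turn": 36,"jaw": 20}
  ]
}}

```text
time_s: 45.5
ee_pos: [0.601, 0.0867, 0.1424]
tcp_rot: [0.783, -0.622, 0.002, -0.004]
wrist_force: [4.7, 4.7, 3.5]
grip_width: 0.0251
gripper_force: 59.3
```

Call:
{"op": "step_arm", "data": {
  "steps": [
    {"x": -0.2,"y": 5.5,"z": 0,"turn": 4.5,"jaw": 20},
    {"x": -0.8,"y": 11,"z": 0,"turn": 9,"jaw": 20},
    {"x": -1.9,"y": 16.4,"z": 0,"turn": 13.5,"jaw": 20},
    {"x": -3.4,"y": 21.6,"z": 0,"turn": 18,"jaw": 20},
    {"x": -5.3,"y": 26.8,"z": 0,"turn": 22.5,"jaw": 20},
    {"x": -7.6,"y": 31.8,"z": 0,"turn": 27,"jaw": 20},
    {"x": -10.2,"y": 36.6,"z": 0,"turn": 31.5,"jaw": 20},
    {"x": -13.3,"y": 41.2,"z": 0,"turn": 36,"jaw": 20}
  ]
}}

```text
time_s: 46.3
ee_pos: [0.5565, 0.0898, 0.1423]
tcp_rot: [-0.553, 0.834, -0.0, 0.002]
wrist_force: [1.4, 3.8, 5.9]
grip_width: 0.0252
gripper_force: 59.5
```

Call:
{"op": "step_arm", "data": {
  "steps": [
    {"x": -0.2,"y": 5.5,"z": 0,"turn": 4.5,"jaw": 20},
    {"x": -0.8,"y": 10.9,"z": 0,"turn": 9,"jaw": 20},
    {"x": -1.9,"y": 16.3,"z": 0,"turn": 13.5,"jaw": 20},
    {"x": -3.4,"y": 21.6,"z": 0,"turn": 18,"jaw": 20},
    {"x": -5.3,"y": 26.8,"z": 0,"turn": 22.5,"jaw": 20},
    {"x": -7.6,"y": 31.8,"z": 0,"turn": 27,"jaw": 20},
    {"x": -10.3,"y": 36.6,"z": 0,"turn": 31.5,"jaw": 20},
    {"x": -13.3,"y": 41.1,"z": 0,"turn": 36,"jaw": 20}
  ]
}}

```text
time_s: 47.1
ee_pos: [0.5235, 0.1188, 0.1425]
tcp_rot: [-0.268, 0.963, 0.001, 0.002]
wrist_force: [0.1, 4.8, 6.3]
grip_width: 0.0251
gripper_force: 59.7
```

Call:
{"op": "step_arm", "data": {
  "steps": [
    {"x": -0.2,"y": 5.5,"z": 0,"turn": 4.5,"jaw": 20},
    {"x": -0.8,"y": 11,"z": 0,"turn": 9,"jaw": 20},
    {"x": -1.9,"y": 16.4,"z": 0,"turn": 13.5,"jaw": 20},
    {"x": -3.4,"y": 21.7,"z": 0,"turn": 18,"jaw": 20},
    {"x": -5.3,"y": 26.8,"z": 0,"turn": 22.5,"jaw": 20},
    {"x": -7.5,"y": 31.8,"z": 0,"turn": 27,"jaw": 20},
    {"x": -10.2,"y": 36.6,"z": 0,"turn": 31.5,"jaw": 20},
    {"x": -13.3,"y": 41.2,"z": 0,"turn": 36,"jaw": 20}
  ]
}}

```text
time_s: 47.9
ee_pos: [0.5145, 0.1604, 0.1427]
tcp_rot: [0.043, 0.999, 0.001, 0.002]
wrist_force: [0.9, 2.8, 6.2]
grip_width: 0.0257
gripper_force: 59.7
```

Call:
{"op": "step_arm", "data": {
  "steps": [
    {"x": -0.2,"y": 5.5,"z": 0,"turn": 4.5,"jaw": 20},
    {"x": -0.8,"y": 10.9,"z": 0,"turn": 3,"jaw": 20},
    {"x": -1.9,"y": 16.3,"z": 0,"turn": -1.5,"jaw": 20},
    {"x": -3.4,"y": 21.6,"z": 0,"turn": -6,"jaw": 20},
    {"x": -5.3,"y": 26.8,"z": 0,"turn": -10.5,"jaw": 20},
    {"x": -7.5,"y": 31.8,"z": 0,"turn": -15,"jaw": 20},
    {"x": -10.2,"y": 36.6,"z": 0,"turn": -19.5,"jaw": 20},
    {"x": -13.3,"y": 41.2,"z": 0,"turn": -24,"jaw": 20}
  ]
}}

```text
time_s: 48.7
ee_pos: [0.5308, 0.1991, 0.1427]
tcp_rot: [-0.169, 0.986, -0.0, 0.002]
wrist_force: [0.1, -0.4, 7.4]
grip_width: 0.0256
gripper_force: 59.8
```

Call:
{"op": "step_arm", "data": {
  "steps": [
    {"x": -4.8,"y": 2.5,"z": 0,"turn": -4.5,"jaw": 20},
    {"x": -9.9,"y": 4.7,"z": 0,"turn": -9,"jaw": 20},
    {"x": -15.1,"y": 6.5,"z": 0,"turn": -13.5,"jaw": 20},
    {"x": -20.4,"y": 7.9,"z": 0,"turn": -18,"jaw": 20},
    {"x": -25.8,"y": 8.8,"z": 0,"turn": -22.5,"jaw": 20},
    {"x": -31.3,"y": 9.3,"z": 0,"turn": -27,"jaw": 20},
    {"x": -36.8,"y": 9.4,"z": 0,"turn": -31.5,"jaw": 20},
    {"x": -42.3,"y": 9,"z": 0,"turn": -36,"jaw": 20}
  ]
}}

```text
time_s: 49.5
ee_pos: [0.5667, 0.2221, 0.1426]
tcp_rot: [-0.465, 0.885, 0.0, 0.001]
wrist_force: [-2.7, 2.2, 8.3]
grip_width: 0.0251
gripper_force: 59.9
```

Call:
{"op": "step_arm", "data": {
  "steps": [
    {"x": -3.9,"y": -3.8,"z": 0,"turn": -4.5,"jaw": 20},
    {"x": -7.6,"y": -8,"z": 0,"turn": -9,"jaw": 20},
    {"x": -10.9,"y": -12.4,"z": 0,"turn": -13.5,"jaw": 20},
    {"x": -13.8,"y": -17,"z": 0,"turn": -18,"jaw": 20},
    {"x": -16.4,"y": -21.9,"z": 0,"turn": -22.5,"jaw": 20},
    {"x": -17.4,"y": -24.2,"z": 0,"turn": -25,"jaw": 20},
    {"x": -17.4,"y": -24.2,"z": 0,"turn": -25,"jaw": 20},
    {"x": -17.4,"y": -24.2,"z": 0,"turn": -25,"jaw": 20}
  ]
}}

```text
time_s: 50.3
ee_pos: [0.5977, 0.2229, 0.1427]
tcp_rot: [-0.645, 0.765, -0.0, 0.002]
wrist_force: [1.0, 3.3, 6.2]
grip_width: 0.0252
gripper_force: 59.7
```

Call:
{"op": "step_arm", "data": {
  "steps": [
    {"x": 0,"y": 0,"z": 0,"turn": 0,"jaw": 28},
    {"x": 0,"y": 0,"z": 0,"turn": 0,"jaw": 40},
    {"x": 0,"y": 0,"z": 0,"turn": 0,"jaw": 60},
    {"x": 0,"y": 0,"z": -30,"turn": 0,"jaw": 72},
    {"x": 0,"y": 0,"z": -70,"turn": 0,"jaw": 72},
    {"x": 0,"y": 0,"z": -110,"turn": 0,"jaw": 72},
    {"x": 0,"y": 0,"z": -118,"turn": 0,"jaw": 72},
    {"x": 0,"y": 0,"z": -118,"turn": 0,"jaw": 72}
  ]
}}

```text
time_s: 51.1
ee_pos: [0.597, 0.2217, 0.2607]
tcp_rot: [-0.643, 0.766, -0.001, 0.002]
wrist_force: [-0.3, -0.7, 0.1]
grip_width: 0.0718
gripper_force: 0.0
```

```bash
python3 - <<'E'
from crank import *
knob(); plan(570,68,200,-10.9)
d=grab('top');W=world(d); z=W[...,2]; m=(z>.058)&(z<.08)&(W[...,0]>.45)&(W[...,0]<.62)&(W[...,1]>-.14)&(W[...,1]<.1); comps(m,W,80,'basket')
E
```

```text
knobtop [249. 187.] 692 mean [596.8 218.7 172.6] zr [167.9 173.1 174.2] [597.  220.7] [25.3 24.3] 80.5
hub [251.  91.] 831 mean [583.3 152.6 131.4] zr [130.2 131.3 132.5] [583.1 152.6] [25.  25.2] 80.1
hub [251. 162.] 30 mean [593.2 210.3 134.6] zr [131.3 134.9 136.3] [593.1 211. ] [ 4.4 19.2] 68.5
pos [596.1 221.4 258.5] phi 170.1 q1,q6 [ 20.4 -59.7] q6pred -59.7 -> shift [155.6  -0.7  58.5] turn 1.0
basket [267. 155.] 170 mean [607.8 -77.4  69. ] zr [59.8 68.6 78.3] [608.7 -68. ] [145.2  11.5] 79.6
basket [214. 174.] 193 mean [567.6  67.3  66.1] zr [59.4 66.2 72.7] [568.5  67.1] [49.4 56.4] 78.2
basket [235. 177.] 186 mean [555.9  11.3  66.1] zr [59.2 66.6 72.5] [555.7  10.5] [46.4 53.9] 78.6
basket [257. 179.] 190 mean [544.3 -46.9  65.9] zr [59.4 66.1 72. ] [545.7 -46.4] [48.8 56.3] 78.2
basket [277. 181.] 193 mean [536.  -99.1  65.8] zr [59.3 65.9 72.1] [ 536.2 -100.8] [47.2 54.7] 83.6
basket [247. 201.] 114 mean [486.6 -14.9  67.9] zr [60.8 68.3 71.7] [487.2 -12.9] [228.6   3.9] 79.2
```

Call:
{"op": "step_arm", "data": {
  "steps": [
    {"x": 45,"y": 0.5,"z": 0,"turn": 1,"jaw": 70},
    {"x": 92,"y": 1,"z": 0,"turn": 1,"jaw": 70},
    {"x": 135,"y": 1.5,"z": 30,"turn": 1,"jaw": 70},
    {"x": 164,"y": 2,"z": 70,"turn": 1,"jaw": 70},
    {"x": 164.5,"y": 2,"z": 115,"turn": 1,"jaw": 70},
    {"x": 164.5,"y": 2,"z": 150,"turn": 1,"jaw": 70},
    {"x": 164.5,"y": 2,"z": 168,"turn": 1,"jaw": 70},
    {"x": 164.5,"y": 2,"z": 168,"turn": 1,"jaw": 70}
  ]
}}

```text
time_s: 52.0
ee_pos: [0.5608, 0.0591, 0.0851]
tcp_rot: [-0.636, 0.771, 0.003, -0.005]
wrist_force: [0.6, -1.2, 0.3]
grip_width: 0.0702
gripper_force: 0.0
```

```bash
python3 - <<'E'
from h import *
plan(565.4,59.6,53,169.1)
d=grab('wrist');W=world(d); save(d,'w6.png',(60,60,460,384),1.7); dents(d,W,(.52,.61,.02,.11),.058,.08,400)
E
```

```text
pos [560.8  59.1  85.1] phi 169.1 q1,q6 [  6. -73.] q6pred -73.0 -> shift [-1.5 -4.8 32. ] turn 0.0
dent px [246. 173.] 1348 fit 0.25 c [557.5  41. ] yaw 274.0 z95 70.7 gumHSV [  1. 111. 146.]
dent px [239. 245.] 3970 fit 0.82 c [568.   64.8] yaw 78.0 z95 70.8 gumHSV [177.  95. 154.]
dent px [222. 313.] 2015 fit 0.27 c [585.   89.3] yaw 85.0 z95 78.5 gumHSV [105. 128.  18.]
```

View pics/w6.png

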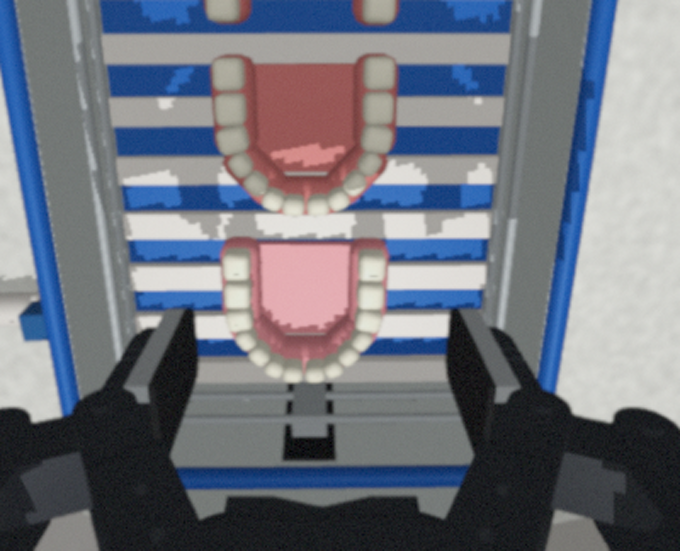

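The view (w6 crop) shows her_upper at (303,310), a little left of the fingers' midline at about 322, so I'll shift 5 mm. his_upper is next at (303,135).

Call:
{"op": "step_arm", "data": {
  "steps": [
    {"x": -0.5,"y": -5,"z": 10,"turn": 0,"jaw": 70},
    {"x": -0.5,"y": -5,"z": 25,"turn": 0,"jaw": 70},
    {"x": -0.5,"y": -5,"z": 33,"turn": 0,"jaw": 70},
    {"x": -0.5,"y": -5,"z": 33,"turn": 0,"jaw": 64},
    {"x": -0.5,"y": -5,"z": 33,"turn": 0,"jaw": 58},
    {"x": -0.5,"y": -5,"z": 33,"turn": 0,"jaw": 56},
    {"x": -0.5,"y": -5,"z": 33,"turn": 0,"jaw": 55},
    {"x": -0.5,"y": -5,"z": 33,"turn": 0,"jaw": 55}
  ]
}}

```text
time_s: 52.85
ee_pos: [0.5715, 0.0596, 0.0589]
tcp_rot: [-0.637, 0.771, -0.0, 0.001]
wrist_force: [0.2, 0.2, 2.5]
grip_width: 0.0553
gripper_force: 20.0
```

```bash
cat >> h.py <<'E'
Tc=np.array([498.5,328.1]); Tx=np.array([np.cos(np.radians(3.2)),np.sin(np.radians(3.2))])
def traygrasp(spot,front=1): return Tc+(spot-8*front)*Tx
E
python3 - <<'E'
from h import *
g=traygrasp(93); print(g); plan(g[0],g[1],150,93.2); s=arm.read_state(); print(s['gripper_force'],s['grip_width'])
E
```

```text
[583.36746496 332.84482792]
pos [571.5  59.6  58.9] phi 169.1 q1,q6 [  5.9 -73.1] q6pred -73.1 -> shift [-270.6   40.   -91. ] turn -104.1
20.0139382481575 0.055297108440252034
```

Call:
{"op": "step_arm", "data": {
  "steps": [
    {"x": 0,"y": 0,"z": 0,"turn": 0,"jaw": 58},
    {"x": 0,"y": 0,"z": 0,"turn": 0,"jaw": 62},
    {"x": 0,"y": 1,"z": 6,"turn": 0,"jaw": 62},
    {"x": 0,"y": 1,"z": 6,"turn": 0,"jaw": 60},
    {"x": 0,"y": 1,"z": 6,"turn": 0,"jaw": 57},
    {"x": 0,"y": 1,"z": 6,"turn": 0,"jaw": 56},
    {"x": 0,"y": 1,"z": 6,"turn": 0,"jaw": 55},
    {"x": 0,"y": 1,"z": 6,"turn": 0,"jaw": 55}
  ]
}}

```text
time_s: 53.65
ee_pos: [0.5699, 0.0597, 0.0519]
tcp_rot: [-0.637, 0.771, -0.0, 0.0]
wrist_force: [0.1, 0.5, -1.9]
grip_width: 0.0557
gripper_force: 24.3
```

```bash
python3 - <<'E'
from h import *
g=traygrasp(93); plan(g[0],g[1],150,93.2); s=arm.read_state(); print(s['gripper_force'],s['grip_width'])
E
```

```text
pos [569.9  59.7  51.9] phi 169.1 q1,q6 [  6.  -73.1] q6pred -73.1 -> shift [-270.8   38.5  -98.1] turn -104.1
24.304220974445343 0.05567353178041151
```

Call:
{"op": "step_arm", "data": {
  "steps": [
    {"x": 0,"y": 0,"z": -20,"turn": 0,"jaw": 55},
    {"x": 0,"y": 0,"z": -60,"turn": 0,"jaw": 55},
    {"x": 0,"y": 0,"z": -105,"turn": 0,"jaw": 55},
    {"x": 0,"y": 0,"z": -145,"turn": 0,"jaw": 55},
    {"x": -30,"y": 4,"z": -162,"turn": 0,"jaw": 55},
    {"x": -75,"y": 11,"z": -162,"turn": 0,"jaw": 55},
    {"x": -120,"y": 17,"z": -162,"turn": 0,"jaw": 55},
    {"x": -165,"y": 23.5,"z": -162,"turn": 0,"jaw": 55}
  ]
}}

```text
time_s: 54.45
ee_pos: [0.5782, 0.2275, 0.2144]
tcp_rot: [-0.636, 0.772, -0.0, 0.001]
wrist_force: [1.1, 0.5, 1.1]
grip_width: 0.0556
gripper_force: 24.4
```

Call:
{"op": "step_arm", "data": {
  "steps": [
    {"x": -40,"y": 6,"z": 0,"turn": 8,"jaw": 55},
    {"x": -80,"y": 11,"z": 0,"turn": 16,"jaw": 55},
    {"x": -106,"y": 15,"z": 0,"turn": 24,"jaw": 55},
    {"x": -106,"y": 15,"z": 20,"turn": 32,"jaw": 55},
    {"x": -106,"y": 15,"z": 40,"turn": 40,"jaw": 55},
    {"x": -106,"y": 15,"z": 60,"turn": 48,"jaw": 55},
    {"x": -106,"y": 15,"z": 80,"turn": 56,"jaw": 55},
    {"x": -106,"y": 15,"z": 100,"turn": 64,"jaw": 55}
  ]
}}

```text
time_s: 55.25
ee_pos: [0.5832, 0.3331, 0.1129]
tcp_rot: [-0.128, 0.992, -0.0, -0.0]
wrist_force: [0.2, -0.5, -0.6]
grip_width: 0.0554
gripper_force: 24.4
```

Call:
{"op": "step_arm", "data": {
  "steps": [
    {"x": 0,"y": 0,"z": 25,"turn": 8,"jaw": 55},
    {"x": 0,"y": 0,"z": 50,"turn": 12,"jaw": 55},
    {"x": 0,"y": 0,"z": 60,"turn": 12,"jaw": 55},
    {"x": 0,"y": 0,"z": 60,"turn": 12,"jaw": 55},
    {"x": 0,"y": 0,"z": 60,"turn": 12,"jaw": 55},
    {"x": 0,"y": 0,"z": 60,"turn": 12,"jaw": 55}
  ]
}}

```text
time_s: 55.85
ee_pos: [0.5846, 0.3337, 0.0558]
tcp_rot: [-0.027, 1.0, 0.001, 0.001]
wrist_force: [-0.0, 0.3, -0.3]
grip_width: 0.0552
gripper_force: 24.3
```

```bash
python3 - <<'E'
from h import *
g=traygrasp(93); plan(g[0],g[1],8,93.2); s=arm.read_state(); print(s['gripper_force'],s['grip_width'])
E
```

```text
pos [584.6 333.7  55.8] phi 93.1 q1,q6 [29.7 26.6] q6pred 26.6 -> shift [ 1.4 -0.9 47.7] turn -0.09999999999999432
24.345804154872894 0.05522164853602752
```

Call:
{"op": "step_arm", "data": {
  "steps": [
    {"x": 1.5,"y": -1,"z": 25,"turn": 0,"jaw": 55},
    {"x": 1.5,"y": -1,"z": 42,"turn": 0,"jaw": 55},
    {"x": 1.5,"y": -1,"z": 48,"turn": 0,"jaw": 55},
    {"x": 1.5,"y": -1,"z": 48,"turn": 0,"jaw": 55},
    {"x": 1.5,"y": -1,"z": 48,"turn": 0,"jaw": 62},
    {"x": 1.5,"y": -1,"z": 48,"turn": 0,"jaw": 69},
    {"x": 1.5,"y": -1,"z": 15,"turn": 0,"jaw": 70},
    {"x": 1.5,"y": -1,"z": -30,"turn": 0,"jaw": 70}
  ]
}}

```text
time_s: 56.65
ee_pos: [0.5799, 0.3307, 0.0816]
tcp_rot: [-0.027, 1.0, -0.002, -0.003]
wrist_force: [0.4, 1.1, -0.2]
grip_width: 0.0699
gripper_force: 0.0
```

Call:
{"op": "step_arm", "data": {
  "steps": [
    {"x": 0,"y": 0,"z": -45,"turn": 0,"jaw": 70},
    {"x": 0,"y": 0,"z": -90,"turn": 0,"jaw": 70},
    {"x": 0,"y": 0,"z": -130,"turn": 0,"jaw": 70},
    {"x": 0,"y": 0,"z": -130,"turn": 0,"jaw": 70},
    {"x": 0,"y": 0,"z": -130,"turn": 0,"jaw": 70}
  ]
}}

```text
time_s: 57.15
ee_pos: [0.5828, 0.3325, 0.216]
tcp_rot: [-0.027, 1.0, 0.001, 0.002]
wrist_force: [0.1, 0.6, -0.7]
grip_width: 0.07
gripper_force: 0.0
```

```bash
python3 - <<'E'
from h import *
d=grab('wrist');W=world(d); dents(d,W,(.37,.63,.27,.39),.012,.03,200)
d=grab('scene');W=world(d); z=W[...,2]; m=(z>.058)&(z<.08)&(W[...,0]>.5)&(W[...,0]<.6)&(W[...,1]>-.13)&(W[...,1]<.11); comps(m,W,40,'basket')
plan(554.4,2.7,215,169.1)
E
```

```text
dent px [248. 162.] 1147 fit 0.85 c [590.  331.7] yaw 4.0 z95 26.0 gumHSV [178. 102. 110.]
dent px [270. 196.] 320 fit 0.16 c [613.9 365.2] yaw -1.0 z95 23.1 gumHSV None
basket [312. 200.] 70 mean [579.9 104.6  69.7] zr [61.5 69.7 77.9] [575.3 103.9] [11.4 49.4] 88.2
basket [278. 211.] 212 mean [557.6   5.8  65.8] zr [59.  65.5 71.9] [557.3   6.4] [47.9 55.3] 79.2
basket [258. 217.] 215 mean [549.  -51.2  65.8] zr [59.2 65.6 71.7] [545.5 -50.3] [47.7 55.5] 78.6
basket [238. 224.] 226 mean [ 538.5 -105.4   65.9] zr [58.6 65.6 72.1] [ 537.4 -105. ] [45.9 55.1] 83.8
pos [581.3 331.6 212.5] phi 93.1 q1,q6 [29.7 26.6] q6pred 26.6 -> shift [  44.6 -327.    -2.1] turn 104.0
```

Call:
{"op": "step_arm", "data": {
  "steps": [
    {"x": 5,"y": -40,"z": 0,"turn": 0,"jaw": 70},
    {"x": 12,"y": -87,"z": 0,"turn": -8,"jaw": 70},
    {"x": 19,"y": -135,"z": 0,"turn": -16,"jaw": 70},
    {"x": 26,"y": -183,"z": 0,"turn": -24,"jaw": 70},
    {"x": 32,"y": -231,"z": 0,"turn": -32,"jaw": 70},
    {"x": 39,"y": -279,"z": 0,"turn": -40,"jaw": 70},
    {"x": 45,"y": -327,"z": 0,"turn": -48,"jaw": 70},
    {"x": 45,"y": -327,"z": 20,"turn": -56,"jaw": 70}
  ]
}}

```text
time_s: 58.05
ee_pos: [0.5546, -0.0024, 0.1943]
tcp_rot: [-0.492, 0.87, -0.001, 0.0]
wrist_force: [1.0, 1.0, -0.1]
grip_width: 0.0696
gripper_force: 0.0
```

Call:
{"op": "step_arm", "data": {
  "steps": [
    {"x": 0,"y": 0,"z": 35,"turn": -8,"jaw": 70},
    {"x": 0,"y": 0,"z": 70,"turn": -16,"jaw": 70},
    {"x": 0,"y": 0,"z": 100,"turn": -20,"jaw": 70},
    {"x": 0,"y": 0,"z": 110,"turn": -20,"jaw": 70},
    {"x": 0,"y": 0,"z": 110,"turn": -20,"jaw": 70},
    {"x": 0,"y": 0,"z": 110,"turn": -20,"jaw": 70},
    {"x": 0,"y": 0,"z": 110,"turn": -20,"jaw": 70}
  ]
}}

```text
time_s: 58.75
ee_pos: [0.5559, 0.0031, 0.0855]
tcp_rot: [-0.636, 0.771, -0.001, 0.001]
wrist_force: [0.5, 0.3, -0.3]
grip_width: 0.0699
gripper_force: 0.0
```

```bash
python3 - <<'E'
from h import *
plan(554.4,2.7,52,169.1)
d=grab('wrist');W=world(d); dents(d,W,(.51,.61,-.035,.05),.058,.08,900)
E
```

```text
pos [555.9   3.1  85.5] phi 169.0 q1,q6 [  0.3 -78.7] q6pred -78.7 -> shift [ 0.7  1.5 33.5] turn -0.09999999999999432
dent px [251. 238.] 4050 fit 0.81 c [556.2   7.2] yaw 80.0 z95 70.8 gumHSV [  1. 112. 143.]
```

Call:
{"op": "step_arm", "data": {
  "steps": [
    {"x": 1.5,"y": 0.5,"z": 15,"turn": 0,"jaw": 70},
    {"x": 1.5,"y": 0.5,"z": 28,"turn": 0,"jaw": 70},
    {"x": 1.5,"y": 0.5,"z": 33.5,"turn": 0,"jaw": 68},
    {"x": 1.5,"y": 0.5,"z": 33.5,"turn": 0,"jaw": 62},
    {"x": 1.5,"y": 0.5,"z": 33.5,"turn": 0,"jaw": 58},
    {"x": 1.5,"y": 0.5,"z": 33.5,"turn": 0,"jaw": 56},
    {"x": 1.5,"y": 0.5,"z": 33.5,"turn": 0,"jaw": 55},
    {"x": 1.5,"y": 0.5,"z": 33.5,"turn": 0,"jaw": 55}
  ]
}}

```text
time_s: 59.6
ee_pos: [0.5543, 0.0017, 0.0511]
tcp_rot: [-0.637, 0.771, -0.0, 0.001]
wrist_force: [-0.5, -0.9, 2.1]
grip_width: 0.0556
gripper_force: 24.8
```

```bash
python3 - <<'E'
from h import *
g=traygrasp(31); plan(g[0],g[1],214,93.2); s=arm.read_state(); print(s['gripper_force'],s['grip_width'])
E
```

```text
pos [554.3   1.7  51.1] phi 169.1 q1,q6 [  0.2 -78.9] q6pred -78.9 -> shift [-315.6   94.2 -163. ] turn -104.1
24.842634201049805 0.055584192838447566
```

Call:
{"op": "step_arm", "data": {
  "steps": [
    {"x": 0,"y": 0,"z": -20,"turn": 0,"jaw": 55},
    {"x": 0,"y": 0,"z": -60,"turn": 0,"jaw": 55},
    {"x": -10,"y": 3,"z": -105,"turn": 0,"jaw": 55},
    {"x": -30,"y": 9,"z": -145,"turn": 0,"jaw": 55},
    {"x": -70,"y": 21,"z": -163,"turn": 0,"jaw": 55},
    {"x": -115,"y": 34,"z": -163,"turn": 0,"jaw": 55},
    {"x": -160,"y": 48,"z": -163,"turn": 0,"jaw": 55},
    {"x": -206,"y": 61,"z": -163,"turn": 0,"jaw": 55}
  ]
}}

```text
time_s: 60.4
ee_pos: [0.5326, 0.2169, 0.2138]
tcp_rot: [-0.636, 0.771, -0.0, 0.0]
wrist_force: [0.9, 0.5, -0.1]
grip_width: 0.0555
gripper_force: 24.8
```

Call:
{"op": "step_arm", "data": {
  "steps": [
    {"x": -45,"y": 13.5,"z": 0,"turn": 8,"jaw": 55},
    {"x": -85,"y": 25.5,"z": 0,"turn": 16,"jaw": 55},
    {"x": -110,"y": 33,"z": 0,"turn": 24,"jaw": 55},
    {"x": -110,"y": 33,"z": 10,"turn": 32,"jaw": 55},
    {"x": -110,"y": 33,"z": 35,"turn": 40,"jaw": 55},
    {"x": -110,"y": 33,"z": 60,"turn": 48,"jaw": 55},
    {"x": -110,"y": 33,"z": 80,"turn": 56,"jaw": 55},
    {"x": -110,"y": 33,"z": 100,"turn": 64,"jaw": 55}
  ]
}}

```text
time_s: 61.2
ee_pos: [0.521, 0.3296, 0.1122]
tcp_rot: [-0.128, 0.992, -0.0, -0.0]
wrist_force: [0.9, -0.5, 1.1]
grip_width: 0.0556
gripper_force: 24.8
```

Call:
{"op": "step_arm", "data": {
  "steps": [
    {"x": 0,"y": 0,"z": 25,"turn": 8,"jaw": 55},
    {"x": 0,"y": 0,"z": 50,"turn": 12,"jaw": 55},
    {"x": 0,"y": 0,"z": 60,"turn": 12,"jaw": 55},
    {"x": 0,"y": 0,"z": 60,"turn": 12,"jaw": 55},
    {"x": 0,"y": 0,"z": 60,"turn": 12,"jaw": 55},
    {"x": 0,"y": 0,"z": 60,"turn": 12,"jaw": 55}
  ]
}}

```text
time_s: 61.8
ee_pos: [0.5225, 0.3304, 0.055]
tcp_rot: [-0.027, 1.0, 0.001, 0.001]
wrist_force: [-0.2, 0.4, -1.1]
grip_width: 0.0556
gripper_force: 24.7
```

```bash
python3 - <<'E'
from h import *
g=traygrasp(31); plan(g[0],g[1],8,93.2); s=arm.read_state(); print(s['gripper_force'],s['grip_width'])
E
```

```text
pos [522.5 330.4  55. ] phi 93.1 q1,q6 [32.3 29.2] q6pred 29.2 -> shift [ 1.2 -1.1 47. ] turn -0.09999999999999432
24.7479048371315 0.05558844626296979
```

Call:
{"op": "step_arm", "data": {
  "steps": [
    {"x": 1,"y": -1,"z": 25,"turn": 0,"jaw": 55},
    {"x": 1,"y": -1,"z": 42,"turn": 0,"jaw": 55},
    {"x": 1,"y": -1,"z": 47,"turn": 0,"jaw": 55},
    {"x": 1,"y": -1,"z": 47,"turn": 0,"jaw": 55},
    {"x": 1,"y": -1,"z": 47,"turn": 0,"jaw": 62},
    {"x": 1,"y": -1,"z": 47,"turn": 0,"jaw": 69},
    {"x": 1,"y": -1,"z": 15,"turn": 0,"jaw": 70},
    {"x": 1,"y": -1,"z": -30,"turn": 0,"jaw": 70}
  ]
}}

```text
time_s: 62.6
ee_pos: [0.5185, 0.3275, 0.0817]
tcp_rot: [-0.027, 1.0, -0.002, -0.003]
wrist_force: [0.2, 0.6, 0.2]
grip_width: 0.0702
gripper_force: 0.0
```

Call:
{"op": "step_arm", "data": {
  "steps": [
    {"x": 0,"y": 0,"z": -45,"turn": 0,"jaw": 70},
    {"x": 0,"y": 0,"z": -90,"turn": 0,"jaw": 70},
    {"x": 0,"y": -15,"z": -125,"turn": 0,"jaw": 70},
    {"x": -1,"y": -55,"z": -130,"turn": 0,"jaw": 70},
    {"x": -1,"y": -100,"z": -130,"turn": 0,"jaw": 70},
    {"x": -2,"y": -145,"z": -130,"turn": 0,"jaw": 70},
    {"x": -3,"y": -192,"z": -130,"turn": 0,"jaw": 70},
    {"x": -4,"y": -240,"z": -130,"turn": 0,"jaw": 70}
  ]
}}

```text
time_s: 63.4
ee_pos: [0.5375, 0.0877, 0.2144]
tcp_rot: [-0.027, 1.0, 0.0, 0.001]
wrist_force: [0.5, -0.3, 0.5]
grip_width: 0.0701
gripper_force: 0.0
```

Call:
{"op": "step_arm", "data": {
  "steps": [
    {"x": 0,"y": -45,"z": 0,"turn": -8,"jaw": 70},
    {"x": -1,"y": -90,"z": 0,"turn": -16,"jaw": 70},
    {"x": -1,"y": -128,"z": 0,"turn": -24,"jaw": 70},
    {"x": -1,"y": -128,"z": 10,"turn": -32,"jaw": 70},
    {"x": -1,"y": -128,"z": 30,"turn": -40,"jaw": 70},
    {"x": -1,"y": -128,"z": 60,"turn": -48,"jaw": 70},
    {"x": -1,"y": -128,"z": 80,"turn": -56,"jaw": 70},
    {"x": -1,"y": -128,"z": 100,"turn": -64,"jaw": 70}
  ]
}}

```text
time_s: 64.2
ee_pos: [0.5453, -0.0387, 0.1131]
tcp_rot: [-0.555, 0.832, -0.0, 0.0]
wrist_force: [0.7, 0.4, -0.1]
grip_width: 0.0699
gripper_force: 0.0
```

Call:
{"op": "step_arm", "data": {
  "steps": [
    {"x": 0,"y": 0,"z": 15,"turn": -8,"jaw": 70},
    {"x": 0,"y": 0,"z": 25,"turn": -12,"jaw": 70},
    {"x": 0,"y": 0,"z": 27,"turn": -12,"jaw": 70},
    {"x": 0,"y": 0,"z": 27,"turn": -12,"jaw": 70},
    {"x": 0,"y": 0,"z": 27,"turn": -12,"jaw": 70}
  ]
}}

```text
time_s: 64.7
ee_pos: [0.5459, -0.0386, 0.0874]
tcp_rot: [-0.636, 0.772, -0.001, 0.001]
wrist_force: [0.6, 0.3, 0.2]
grip_width: 0.0701
gripper_force: 0.0
```

```bash
python3 - <<'E'
from h import *
plan(546.5,-38.6,52,169.1)
d=grab('wrist');W=world(d); dents(d,W,(.49,.6,-.085,-.005),.058,.08,900)
E
```

```text
pos [545.9 -38.6  87.4] phi 169.0 q1,q6 [ -4.  -83.1] q6pred -83.1 -> shift [-0.1 -0.5 35.4] turn -0.09999999999999432
dent px [246. 207.] 4209 fit 0.84 c [545.3 -49.7] yaw 259.0 z95 70.8 gumHSV [  1. 110. 146.]
```

Call:
{"op": "step_arm", "data": {
  "steps": [
    {"x": 1,"y": -0.5,"z": 15,"turn": 0,"jaw": 70},
    {"x": 1,"y": -0.5,"z": 30,"turn": 0,"jaw": 70},
    {"x": 1,"y": -0.5,"z": 35.5,"turn": 0,"jaw": 68},
    {"x": 1,"y": -0.5,"z": 35.5,"turn": 0,"jaw": 62},
    {"x": 1,"y": -0.5,"z": 35.5,"turn": 0,"jaw": 58},
    {"x": 1,"y": -0.5,"z": 35.5,"turn": 0,"jaw": 56},
    {"x": 1,"y": -0.5,"z": 35.5,"turn": 0,"jaw": 55},
    {"x": 1,"y": -0.5,"z": 35.5,"turn": 0,"jaw": 55}
  ]
}}

```text
time_s: 65.55
ee_pos: [0.5463, -0.0396, 0.0519]
tcp_rot: [-0.637, 0.771, -0.001, 0.001]
wrist_force: [-0.5, -0.1, 3.6]
grip_width: 0.0555
gripper_force: 24.4
```

```bash
python3 - <<'E'
from h import *
g=traygrasp(-31,-1); plan(g[0],g[1],214,93.2); s=arm.read_state(); print(s['gripper_force'],s['grip_width'])
E
```

```text
pos [546.3 -39.6  51.9] phi 169.1 q1,q6 [ -4.2 -83.2] q6pred -83.2 -> shift [-346.4  138.6 -162.3] turn -104.1
24.443939924240112 0.05553255410461064
```

Call:
{"op": "step_arm", "data": {
  "steps": [
    {"x": 0,"y": 0,"z": -20,"turn": 0,"jaw": 55},
    {"x": 0,"y": 0,"z": -60,"turn": 0,"jaw": 55},
    {"x": -14,"y": 6,"z": -105,"turn": 0,"jaw": 55},
    {"x": -40,"y": 16,"z": -145,"turn": 0,"jaw": 55},
    {"x": -80,"y": 32,"z": -162,"turn": 0,"jaw": 55},
    {"x": -122,"y": 49,"z": -162,"turn": 0,"jaw": 55},
    {"x": -164,"y": 66,"z": -162,"turn": 0,"jaw": 55},
    {"x": -206,"y": 82,"z": -162,"turn": 0,"jaw": 55}
  ]
}}

```text
time_s: 66.35
ee_pos: [0.5034, 0.1797, 0.2133]
tcp_rot: [-0.636, 0.771, -0.0, 0.0]
wrist_force: [0.7, 0.6, -0.5]
grip_width: 0.0555
gripper_force: 24.3
```

Call:
{"op": "step_arm", "data": {
  "steps": [
    {"x": -42,"y": 17,"z": 0,"turn": 8,"jaw": 55},
    {"x": -84,"y": 34,"z": 0,"turn": 16,"jaw": 55},
    {"x": -120,"y": 48,"z": 0,"turn": 24,"jaw": 55},
    {"x": -140,"y": 56.5,"z": 0,"turn": 32,"jaw": 55},
    {"x": -140,"y": 56.5,"z": 20,"turn": 40,"jaw": 55},
    {"x": -140,"y": 56.5,"z": 50,"turn": 48,"jaw": 55},
    {"x": -140,"y": 56.5,"z": 80,"turn": 56,"jaw": 55},
    {"x": -140,"y": 56.5,"z": 100,"turn": 64,"jaw": 55}
  ]
}}

```text
time_s: 67.15
ee_pos: [0.4738, 0.3258, 0.1104]
tcp_rot: [-0.129, 0.992, -0.001, -0.001]
wrist_force: [0.7, -0.1, -0.4]
grip_width: 0.0556
gripper_force: 24.3
```

Call:
{"op": "step_arm", "data": {
  "steps": [
    {"x": 0,"y": 0,"z": 25,"turn": 8,"jaw": 55},
    {"x": 0,"y": 0,"z": 50,"turn": 12,"jaw": 55},
    {"x": 0,"y": 0,"z": 60,"turn": 12,"jaw": 55},
    {"x": 0,"y": 0,"z": 60,"turn": 12,"jaw": 55},
    {"x": 0,"y": 0,"z": 60,"turn": 12,"jaw": 55},
    {"x": 0,"y": 0,"z": 60,"turn": 12,"jaw": 55}
  ]
}}

```text
time_s: 67.75
ee_pos: [0.4761, 0.3271, 0.0544]
tcp_rot: [-0.027, 1.0, 0.001, 0.001]
wrist_force: [-0.2, 0.3, -0.7]
grip_width: 0.0554
gripper_force: 24.3
```

```bash
python3 - <<'E'
from h import *
g=traygrasp(-31,-1); plan(g[0],g[1],8,93.2); s=arm.read_state(); print(s['gripper_force'],s['grip_width'])
d=grab('scene');W=world(d); z=W[...,2]; m=(z>.058)&(z<.08)&(W[...,0]>.5)&(W[...,0]<.6)&(W[...,1]>-.13)&(W[...,1]<.11); comps(m,W,60,'basket'); dents(d,W,(.43,.63,.27,.39),.012,.03,60)
E
```

```text
pos [476.1 327.1  54.4] phi 93.1 q1,q6 [34.5 31.4] q6pred 31.4 -> shift [ 0.7 -0.3 46.4] turn -0.09999999999999432
24.271000027656555 0.05541259769943477
basket [312. 200.] 71 mean [580.  104.5  69.5] zr [59.5 69.5 78.9] [576.8 103.6] [11.3 45.8] 87.3
basket [238. 224.] 222 mean [ 538.2 -105.6   66.2] zr [59.4 66.2 71.8] [ 536.4 -104.3] [46.2 56.9] 83.2
dent px [351. 178.] 135 fit 0.47 c [529.2 323.9] yaw 3.0 z95 26.7 gumHSV [  2. 124.  88.]
dent px [367. 187.] 171 fit 0.55 c [590.7 327.9] yaw 5.0 z95 26.5 gumHSV [178. 110.  99.]
```

Call:
{"op": "step_arm", "data": {
  "steps": [
    {"x": 0.5,"y": 0,"z": 25,"turn": 0,"jaw": 55},
    {"x": 0.5,"y": 0,"z": 42,"turn": 0,"jaw": 55},
    {"x": 0.5,"y": 0,"z": 46.5,"turn": 0,"jaw": 55},
    {"x": 0.5,"y": 0,"z": 46.5,"turn": 0,"jaw": 55},
    {"x": 0.5,"y": 0,"z": 46.5,"turn": 0,"jaw": 62},
    {"x": 0.5,"y": 0,"z": 46.5,"turn": 0,"jaw": 69},
    {"x": 0.5,"y": 0,"z": 15,"turn": 0,"jaw": 70},
    {"x": 0.5,"y": 0,"z": -30,"turn": 0,"jaw": 70}
  ]
}}

```text
time_s: 68.6
ee_pos: [0.4725, 0.3249, 0.0811]
tcp_rot: [-0.027, 1.0, -0.002, -0.003]
wrist_force: [1.1, 0.0, -0.4]
grip_width: 0.0699
gripper_force: 0.0
```

Call:
{"op": "step_arm", "data": {
  "steps": [
    {"x": 0,"y": 0,"z": -45,"turn": 0,"jaw": 70},
    {"x": 0,"y": 0,"z": -90,"turn": 0,"jaw": 70},
    {"x": -1,"y": -15,"z": -125,"turn": 0,"jaw": 70},
    {"x": -4,"y": -55,"z": -130,"turn": 0,"jaw": 70},
    {"x": -8,"y": -100,"z": -130,"turn": 0,"jaw": 70},
    {"x": -12,"y": -145,"z": -130,"turn": 0,"jaw": 70},
    {"x": -16,"y": -192,"z": -130,"turn": 0,"jaw": 70},
    {"x": -20,"y": -240,"z": -130,"turn": 0,"jaw": 70}
  ]
}}

```text
time_s: 69.4
ee_pos: [0.5075, 0.0862, 0.2135]
tcp_rot: [-0.027, 1.0, 0.0, 0.001]
wrist_force: [0.3, 0.8, 0.5]
grip_width: 0.0702
gripper_force: 0.0
```

Call:
{"op": "step_arm", "data": {
  "steps": [
    {"x": -3,"y": -45,"z": 0,"turn": -8,"jaw": 70},
    {"x": -7,"y": -91,"z": 0,"turn": -16,"jaw": 70},
    {"x": -11,"y": -137,"z": 0,"turn": -24,"jaw": 70},
    {"x": -14,"y": -180,"z": 10,"turn": -32,"jaw": 70},
    {"x": -15.5,"y": -199,"z": 30,"turn": -40,"jaw": 70},
    {"x": -15.5,"y": -199,"z": 60,"turn": -48,"jaw": 70},
    {"x": -15.5,"y": -199,"z": 80,"turn": -56,"jaw": 70},
    {"x": -15.5,"y": -199,"z": 100,"turn": -64,"jaw": 70}
  ]
}}

```text
time_s: 70.2
ee_pos: [0.5334, -0.1107, 0.1122]
tcp_rot: [-0.554, 0.832, -0.0, 0.0]
wrist_force: [0.3, 0.1, 0.5]
grip_width: 0.0703
gripper_force: 0.0
```

Call:
{"op": "step_arm", "data": {
  "steps": [
    {"x": 0,"y": 0,"z": 15,"turn": -8,"jaw": 70},
    {"x": 0,"y": 0,"z": 25,"turn": -12,"jaw": 70},
    {"x": 0,"y": 0,"z": 27,"turn": -12,"jaw": 70},
    {"x": 0,"y": 0,"z": 27,"turn": -12,"jaw": 70},
    {"x": 0,"y": 0,"z": 27,"turn": -12,"jaw": 70}
  ]
}}

```text
time_s: 70.7
ee_pos: [0.5342, -0.1102, 0.0867]
tcp_rot: [-0.636, 0.772, -0.001, 0.0]
wrist_force: [-0.2, 0.1, -0.4]
grip_width: 0.0698
gripper_force: 0.0
```

```bash
python3 - <<'E'
from h import *
plan(534.5,-110,52,169.1)
d=grab('wrist');W=world(d); dents(d,W,(.48,.59,-.14,-.06),.058,.08,900); save(d,'w7.png',(60,60,460,384),1.5)
E
```

```text
pos [ 534.2 -110.2   86.7] phi 169.0 q1,q6 [-11.7 -90.7] q6pred -90.7 -> shift [-0.3 -0.2 34.7] turn -0.09999999999999432
dent px [247. 240.] 3952 fit 0.81 c [ 536.9 -105.7] yaw 79.0 z95 70.8 gumHSV [177.  98. 141.]
```

View pics/w7.png

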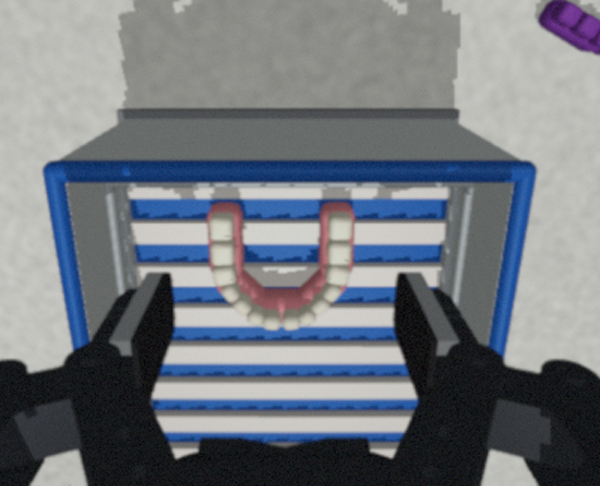

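Only her_lower is left in the basket, at (281,265), nearly centred between the fingers (midline 285).

Call:
{"op": "step_arm", "data": {
  "steps": [
    {"x": 0.5,"y": -1,"z": 15,"turn": 0,"jaw": 70},
    {"x": 0.5,"y": -1,"z": 30,"turn": 0,"jaw": 70},
    {"x": 0.5,"y": -1,"z": 35,"turn": 0,"jaw": 68},
    {"x": 0.5,"y": -1,"z": 35,"turn": 0,"jaw": 62},
    {"x": 0.5,"y": -1,"z": 35,"turn": 0,"jaw": 58},
    {"x": 0.5,"y": -1,"z": 35,"turn": 0,"jaw": 56},
    {"x": 0.5,"y": -1,"z": 35,"turn": 0,"jaw": 55},
    {"x": 0.5,"y": -1,"z": 35,"turn": 0,"jaw": 55}
  ]
}}

```text
time_s: 71.55
ee_pos: [0.5352, -0.111, 0.0519]
tcp_rot: [-0.637, 0.771, -0.001, 0.001]
wrist_force: [-0.1, 0.6, 4.1]
grip_width: 0.0554
gripper_force: 24.4
```

```bash
python3 - <<'E'
from h import *
g=traygrasp(-93,1); plan(g[0],g[1],214,93.2); s=arm.read_state(); print(s['gripper_force'],s['grip_width'])
E
```

```text
pos [ 535.2 -111.    51.9] phi 169.1 q1,q6 [-11.7 -90.8] q6pred -90.8 -> shift [-399.5  216.9 -162.5] turn -104.1
24.411651492118835 0.05543679841031201
```

Call:
{"op": "step_arm", "data": {
  "steps": [
    {"x": 0,"y": 0,"z": -20,"turn": 0,"jaw": 55},
    {"x": 0,"y": 0,"z": -60,"turn": 0,"jaw": 55},
    {"x": -14,"y": 7.5,"z": -105,"turn": 0,"jaw": 55},
    {"x": -40,"y": 22,"z": -145,"turn": 0,"jaw": 55},
    {"x": -80,"y": 43,"z": -162,"turn": 0,"jaw": 55},
    {"x": -122,"y": 66,"z": -162,"turn": 0,"jaw": 55},
    {"x": -164,"y": 89,"z": -162,"turn": 0,"jaw": 55},
    {"x": -206,"y": 112,"z": -162,"turn": 0,"jaw": 55}
  ]
}}

```text
time_s: 72.35
ee_pos: [0.4627, 0.1142, 0.2132]
tcp_rot: [-0.636, 0.771, -0.0, 0.0]
wrist_force: [0.9, 1.0, -1.3]
grip_width: 0.0557
gripper_force: 24.3
```

Call:
{"op": "step_arm", "data": {
  "steps": [
    {"x": -40,"y": 22,"z": 0,"turn": 8,"jaw": 55},
    {"x": -80,"y": 43.5,"z": 0,"turn": 16,"jaw": 55},
    {"x": -120,"y": 65,"z": 0,"turn": 24,"jaw": 55},
    {"x": -160,"y": 87,"z": 0,"turn": 32,"jaw": 55},
    {"x": -185,"y": 101,"z": 5,"turn": 40,"jaw": 55},
    {"x": -193.5,"y": 105,"z": 30,"turn": 48,"jaw": 55},
    {"x": -193.5,"y": 105,"z": 65,"turn": 56,"jaw": 55},
    {"x": -193.5,"y": 105,"z": 100,"turn": 64,"jaw": 55}
  ]
}}

```text
time_s: 73.15
ee_pos: [0.3969, 0.3236, 0.1122]
tcp_rot: [-0.129, 0.992, 0.0, 0.001]
wrist_force: [0.0, -0.4, -0.1]
grip_width: 0.0555
gripper_force: 24.3
```

Call:
{"op": "step_arm", "data": {
  "steps": [
    {"x": 0,"y": 0,"z": 25,"turn": 8,"jaw": 55},
    {"x": 0,"y": 0,"z": 50,"turn": 12,"jaw": 55},
    {"x": 0,"y": 0,"z": 60,"turn": 12,"jaw": 55},
    {"x": 0,"y": 0,"z": 60,"turn": 12,"jaw": 55},
    {"x": 0,"y": 0,"z": 60,"turn": 12,"jaw": 55},
    {"x": 0,"y": 0,"z": 60,"turn": 12,"jaw": 55}
  ]
}}

```text
time_s: 73.75
ee_pos: [0.3982, 0.3234, 0.0544]
tcp_rot: [-0.027, 1.0, 0.001, 0.001]
wrist_force: [1.0, 0.4, 0.1]
grip_width: 0.0556
gripper_force: 24.3
```

```bash
python3 - <<'E'
from h import *
g=traygrasp(-93,1); plan(g[0],g[1],8,93.2); s=arm.read_state(); print(s['gripper_force'],s['grip_width'])
E
```

```text
pos [398.2 323.4  54.4] phi 93.1 q1,q6 [39.1 36. ] q6pred 36.0 -> shift [ 0.7 -1.  46.4] turn -0.09999999999999432
24.271339774131775 0.05555942984833897
```

Call:
{"op": "step_arm", "data": {
  "steps": [
    {"x": 0.5,"y": -1,"z": 25,"turn": 0,"jaw": 55},
    {"x": 0.5,"y": -1,"z": 42,"turn": 0,"jaw": 55},
    {"x": 0.5,"y": -1,"z": 46.5,"turn": 0,"jaw": 55},
    {"x": 0.5,"y": -1,"z": 46.5,"turn": 0,"jaw": 55},
    {"x": 0.5,"y": -1,"z": 46.5,"turn": 0,"jaw": 62},
    {"x": 0.5,"y": -1,"z": 46.5,"turn": 0,"jaw": 69},
    {"x": 0.5,"y": -1,"z": 15,"turn": 0,"jaw": 70},
    {"x": 0.5,"y": -1,"z": -30,"turn": 0,"jaw": 70}
  ]
}}

```text
time_s: 74.55
ee_pos: [0.3948, 0.3201, 0.0817]
tcp_rot: [-0.027, 1.0, -0.002, -0.002]
wrist_force: [0.1, 0.8, -0.3]
grip_width: 0.0702
gripper_force: 0.0
```

Call:
{"op": "step_arm", "data": {
  "steps": [
    {"x": 0,"y": 0,"z": -45,"turn": 0,"jaw": 70},
    {"x": 0,"y": 0,"z": -90,"turn": 0,"jaw": 70},
    {"x": 20,"y": 0,"z": -135,"turn": 0,"jaw": 70},
    {"x": 40,"y": 0,"z": -170,"turn": 0,"jaw": 70},
    {"x": 40,"y": 0,"z": -200,"turn": 0,"jaw": 70},
    {"x": 40,"y": 0,"z": -200,"turn": 0,"jaw": 70},
    {"x": 40,"y": 0,"z": -200,"turn": 0,"jaw": 70},
    {"x": 40,"y": 0,"z": -200,"turn": 0,"jaw": 70}
  ]
}}

```text
time_s: 75.35
ee_pos: [0.3564, 0.319, 0.2818]
tcp_rot: [-0.027, 1.0, -0.001, -0.001]
wrist_force: [-0.3, 0.6, -0.5]
grip_width: 0.0699
gripper_force: 0.0
```

```bash
python3 - <<'E'
from h import *
d=grab('wrist'); save(d,'w8.png',scale=1.3); W=world(d); dents(d,W,(.37,.61,.275,.385),.011,.03,300)
d=grab('scene'); W=world(d); dents(d,W,(.37,.63,.27,.39),.012,.03,60); save(d,'s2.png',scale=1.4)
E
```

```text
dent px [249. 180.] 778 fit 0.83 c [404.  321.4] yaw 3.0 z95 26.1 gumHSV [178.  99. 114.]
dent px [249. 221.] 720 fit 0.81 c [464.8 324.3] yaw 184.0 z95 25.9 gumHSV [  2. 115. 101.]
dent px [250. 262.] 670 fit 0.80 c [526.7 327.9] yaw 1.0 z95 25.8 gumHSV [  2. 117.  93.]
dent px [250. 298.] 615 fit 0.76 c [587.9 330.9] yaw 2.0 z95 25.8 gumHSV [178. 104. 100.]
dent px [322. 160.] 127 fit 0.45 c [405.2 316.3] yaw 2.0 z95 27.1 gumHSV [178. 112.  92.]
dent px [336. 167.] 114 fit 0.44 c [465.1 318.9] yaw 190.0 z95 27.2 gumHSV [  2. 124.  87.]
dent px [360. 183.] 306 fit 0.27 c [568.1 326.8] yaw 182.0 z95 26.5 gumHSV [  4. 117.  92.]
```

View pics/w8.png

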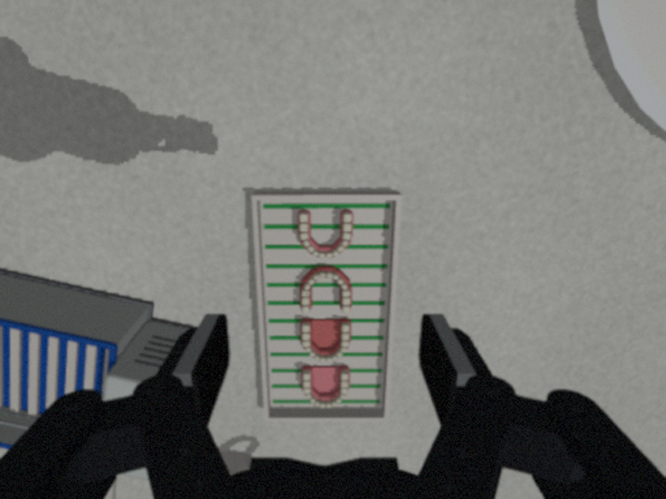

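View pics/s2.png

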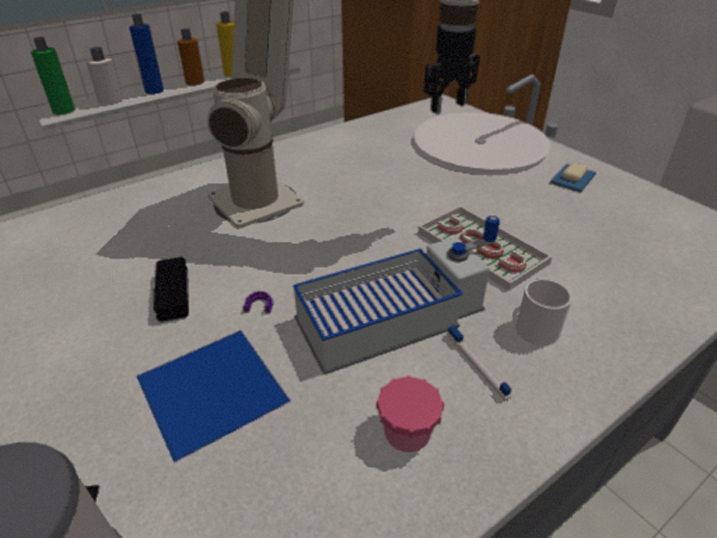

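The wrist view shows all four dentures flat inside the tray, at (326,232), (326,288), (324,337) and (324,383). In the scene view the basket is empty and up, the handle points away from the tub, and the bystanders haven't moved.

```bash
python3 -c "
from workcell import arm
print(arm.close_job())"
```

```text
the job is handed in; nothing more can be done
None
```

All four dentures were washed with three steady clockwise turns at about eight seconds each and now lie flat in the draining tray; the handle points away from the tub, the basket is up, the bystanders look unmoved, and the job is handed in (no verdict was returned).

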